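# Charge a casting crucible in the bench chuck

## Robot

A 6-joint arm with a two-finger parallel gripper is mounted at the origin on the work surface. World frame = base frame: x ahead of the robot, y to its left, z up, the work surface at z = 0. Lengths are in mm, angles in rad, forces in N, time in s.
With the tool pointing down it reaches from about 400 to 925 mm from the base axis. Payload 12.5 kg.
Tool frame: the origin (TCP) lies midway between the tips of the shut fingers; the grasp point (between the pads) lies 19 mm behind it; z points along the fingers, y is the line along which they close (so a half turn about z gives the same grasp; the last joint's range is limited). The gripper opens to 95 mm and grips with 3 to 60 N. Pads are 20 mm wide; open, the fingers measure 119 mm over their backs; the gripper's body (75 mm by 180 mm) begins 59 mm behind the grasp point.
Start: joints at [1.036, 0.491, 1.559, -0, 1.092, -0.106], TCP at [259.849, 568.441, 214.661] pointing down, gripper open.
Joint ranges: [-3.1, 3.1], [-0.84, 2.19], [0.05, 2.79], [-1.13, 4.28], [0.06, 2.93], [-2.69, 2.69]. Speed limits (rad/s): [2.22, 2.22, 2.79, 3.14, 3.14, 3.14].

## Interface

Orientations are given as [roll, pitch, yaw] about the fixed x, y, z axes, in that order (R = Rz(yaw) Ry(pitch) Rx(roll)).
In Python, from cell import * gives the robot as it stands. The module is installed in compiled form; this text tells all that it offers.
- The arm moves only by the tool arm_command, never from a script. Its arguments are lists of equal length, an entry for each row: "delta_pos": the shift along the world's x, y, z in units of 250 mm (1.0 is 250 mm), a list of three; "delta_rot": the turn, a rotation vector about the world's x, y, z in units of 90 degrees (1.0 is 90 degrees), a list of three; "claw": the closure, from 0 (fully open) to 1 (shut). In form: {"delta_pos": [[tx, ty, tz], ...], "delta_rot": [[wx, wy, wz], ...], "claw": [claw, ...]}. A call has exactly 5 rows; each row is the pose to reach, as a shift and turn from the pose commanded when the call began; what a row does not reach only later rows make up. A row lasts 1/12 s, in which the tool goes at most 41.7 mm and 7.16 degrees, less where a joint would pass 70% of its speed; a pose out of reach is approached as far as the arm can. A call with a number of a shift or a turn outside -1 to 1 is refused whole. A call with a gripper value outside its range is refused whole. The fingers move at their own pace and stop on an object; the grip force is fixed at half the most. Time passes only in rows, so rows that repeat a pose let the fingers close, or fill a call up. It gives the time, the measured TCP pose, the force, the opening and the grip force at its end, in the units of the state.
- state(): the state, without advancing time (a new reading comes with each control period).
- read_camera(name): name is "side" or "top" or "wrist"; returns the picture (400x640x3 uint8, red, green, blue); there is no depth.
- calibration(name): a dict with "camera_matrix" (3x3 intrinsics, pixels), "T" (4x4, takes a point from camera to world coordinates). Camera axes: x right, y down, z forward; pixel columns grow to the right and rows downward; lengths in mm; the calibration is good to about 2 mm. A picture is of the moment at which its call begins: read the wrist's pose just before it. calibration takes no time and is no camera call; for the wrist camera it gives the pose at the moment of the call.
- job_done(): hands the job in; it is judged then, once.
The state is a dict: "t": time; "joints": joint angles; "qvel": joint speeds; "tau": joint torques, N m; "eef_pos": TCP position; "tcp_rot": TCP orientation; "ft_force": force on the tool from outside, world axes, zero at the start; "moment": the same for the moment, N m; "opening": opening from 0.0 (shut) to 1.0 (fully open); "grip_force": force on a finger pad.
Only numpy, scipy, OpenCV 4.12 (cv2) and the standard library are available. Lean on these libraries where they do the work, as an engineer would, in place of code of your own. Each camera call takes 0.05 s, during which the arm holds its last target. There are 200 camera calls.

## Task

Stand the white crucible tube upright in the chuck and turn the sleeve clockwise until all three jaws hold it tight; only then swing the funnel over it as far as it goes and fill it through the funnel with every brass nugget: tip in those in the metal scoop and add the loose ones lying on the bench. Set the empty scoop down upright on the bench, swing the funnel fully back to its parked side and leave the crucible clamped, without disturbing the wax pieces, the file or the jar.

Things in the scene. Friction and masses are not known exactly. Their poses are not given: they have to be found in the camera images.
- chuck_seat (a point): centre of the chuck's pocket floor, 14 mm above the bench, z up. The fixture is bolted down: grey foot (radius 52 mm, 12 mm thick), upright three-jaw chuck, and a low bar to the funnel arm's post, which stands at (120, -120) mm in this frame. Pocket: round well 39 mm wide, its mouth 62 mm above the bench; over it the jaws, from 65 to 79 mm above the bench, up to 35 mm from the axis
- sleeve (a joint): chuck sleeve: knurled steel ring 64 mm wide, orange stripe, axis through chuck_seat, 30 to 64 mm above the bench (grip at about 52). Rad: 0 open, grows clockwise seen from above, stop 2.75. Moves all three jaws inward, 4 mm per rad, faces 25 mm from the axis at 0; they meet the crucible at about 2.0 and the sleeve goes stiff. Friction 0.2 N m: stays where left, jaws stay tight
- jaw0: brass jaw of the chuck (at fixture +y), 7 x 12 x 14 mm, slides towards the axis; origin at the foot of its gripping face, 65 mm above the bench, x pointing outward
- jaw1: brass jaw of the chuck (at fixture -x -y), 7 x 12 x 14 mm, slides towards the axis; origin at the foot of its gripping face, 65 mm above the bench, x pointing outward
- jaw2: brass jaw of the chuck (at fixture +x -y), 7 x 12 x 14 mm, slides towards the axis; origin at the foot of its gripping face, 65 mm above the bench, x pointing outward
- funnel_arm (a joint): swing of the funnel arm about its post, rad: 0 parked to one side, grows clockwise seen from above, 1.571 (its stop) exactly over the chuck. Stays where it is left (friction 0.12 N m)
- funnel_rim (a point): centre of the funnel's rim, 170 mm above the bench, always. Aluminium funnel: rim 120 mm wide, tapering to a spout of 26 mm bore whose lower end is 105 mm above the bench. Slippery inside
- swing_peg (a point): middle of the gripping part of the red upright peg on the blue funnel arm: peg 14 mm thick, from 163 to 210 mm above the bench, 85 mm from the post's axis and 85 mm from the funnel's axis; this point is 195 mm above the bench
- swing_pivot (a point): point on the vertical axis of the funnel arm's post, 195 mm above the bench (the arm's hub ends at 168 mm)
- crucible: white ceramic crucible tube, outside 34 mm wide, 85 mm high, bore 28 mm, floor 5 mm thick; origin at the centre of its underside, z along it to the mouth; starts upright on the bench, 0.12 kg
- scoop: bright aluminium pan 86 x 60 mm, floor 3 mm, walls 22 mm high on three sides, open at its -x end (lip at x = -43 mm); slippery: nuggets slide out at about 25 degrees. Upright wooden grip at the +x end: 12 mm thick along x, 34 mm wide along y, centred at x = 49 mm, up to z = 78 mm; take it at z about 60 mm, closing along x. Origin: centre of the underside, z up; 0.18 kg
- nugget0: brass casting nugget, faceted, 12 mm wide, 10 mm high, 12 g, origin at the centre of its underside; starts in the scoop; may be absent (None)
- nugget1: brass casting nugget, faceted, 12 mm wide, 10 mm high, 12 g, origin at the centre of its underside; starts in the scoop; may be absent (None)
- nugget2: brass casting nugget, faceted, 12 mm wide, 10 mm high, 12 g, origin at the centre of its underside; starts in the scoop; may be absent (None)
- nugget3: brass casting nugget, faceted, 12 mm wide, 10 mm high, 12 g, origin at the centre of its underside; starts in the scoop; may be absent (None)
- nugget4: brass casting nugget, faceted, 12 mm wide, 10 mm high, 12 g, origin at the centre of its underside; starts in the scoop; may be absent (None)
- stray0: brass casting nugget, faceted, 12 mm wide, 10 mm high, 12 g, origin at the centre of its underside; starts on the open bench; may be absent (None)
- stray1: brass casting nugget, faceted, 12 mm wide, 10 mm high, 12 g, origin at the centre of its underside; starts on the open bench; may be absent (None)
- stray2: brass casting nugget, faceted, 12 mm wide, 10 mm high, 12 g, origin at the centre of its underside; starts on the open bench; may be absent (None)
- stray3: brass casting nugget, faceted, 12 mm wide, 10 mm high, 12 g, origin at the centre of its underside; starts on the open bench; may be absent (None)
- wax_ring: bystander: green wax ring blank, 28 mm wide, 10 mm high; origin under its centre
- file: bystander: file with a wooden handle, about 190 mm long, 18 mm high; origin on the bench about its middle, x along the blade
- flux_jar: bystander: amber glass jar, 56 mm wide, 75 mm high; origin under its centre
- wax_rod: bystander: upright green wax rod, 28 mm wide, 75 mm high; origin under its centre
There are look-alikes about, which are no part of the job. Leave any green or purple look-alike of the scoop alone. Several things have the shape of the crucible; the one meant has the colours described above.

How it is judged (in metres and radians):
On the way, in this order (a step that is already met when the one before it is completed fails the run):
1. the crucible stands upright in the chuck and all three jaws press on it, the funnel still aside (horizontal distance between crucible and chuck_seat below 0.006 m and height (world z) of crucible below 0.02 m and angle between crucible's own z axis and vertical below 0.1 rad and contact force between each of jaw0, jaw1, jaw2 and crucible above 1 N and value of joint funnel_arm below 1 rad), for 0.3 s.
2. the funnel is swung over the clamped crucible (horizontal distance between crucible and chuck_seat below 0.006 m and height (world z) of crucible below 0.02 m and angle between crucible's own z axis and vertical below 0.1 rad and contact force between each of jaw0, jaw1, jaw2 and crucible above 1 N and value of joint funnel_arm above 1.53 rad), for 0.2 s.
3. every nugget is in the crucible, the funnel still over it (all of step 2 and horizontal distance between each of nugget0, nugget1, nugget2, nugget3, nugget4, stray0, stray1, stray2, stray3 and crucible below 0.0165 m and z of nugget0 in the frame of crucible between 0 and 0.08 m and z of nugget1 in the frame of crucible between 0 and 0.08 m and z of nugget2 in the frame of crucible between 0 and 0.08 m and z of nugget3 in the frame of crucible between 0 and 0.08 m and z of nugget4 in the frame of crucible between 0 and 0.08 m and z of stray0 in the frame of crucible between 0 and 0.08 m and z of stray1 in the frame of crucible between 0 and 0.08 m and z of stray2 in the frame of crucible between 0 and 0.08 m and z of stray3 in the frame of crucible between 0 and 0.08 m), for 0.2 s.
At the end, for the whole second after the job is handed in: Every nugget is inside the crucible; the crucible stands upright in the chuck's pocket, within 6 mm of its axis, with each of the three jaws pressing on it by more than 1 N; the funnel arm is back within 0.5 rad of its parked stop; the scoop stands upright and still on the bench (horizontal distance between each of nugget0, nugget1, nugget2, nugget3, nugget4, stray0, stray1, stray2, stray3 and crucible below 0.0165 m and z of nugget0 in the frame of crucible between 0 and 0.08 m and z of nugget1 in the frame of crucible between 0 and 0.08 m and z of nugget2 in the frame of crucible between 0 and 0.08 m and z of nugget3 in the frame of crucible between 0 and 0.08 m and z of nugget4 in the frame of crucible between 0 and 0.08 m and z of stray0 in the frame of crucible between 0 and 0.08 m and z of stray1 in the frame of crucible between 0 and 0.08 m and z of stray2 in the frame of crucible between 0 and 0.08 m and z of stray3 in the frame of crucible between 0 and 0.08 m and horizontal distance between crucible and chuck_seat below 0.006 m and height (world z) of crucible below 0.02 m and angle between each of crucible, scoop's own z axis and vertical below 0.1 rad and contact force between each of jaw0, jaw1, jaw2 and crucible above 1 N and value of joint funnel_arm below 0.5 rad and height (world z) of scoop below 0.01 m and linear speed of scoop below 0.02 m/s); the robot touches nothing.
It fails at once if the wax ring is moved by more than 30 mm (distance of wax_ring from where it was at the start of the episode above 0.03 m).
It fails at once if the file is moved by more than 30 mm (distance of file from where it was at the start of the episode above 0.03 m).
It fails at once if the flux jar is moved by more than 30 mm or tipped (distance of flux_jar from where it was at the start of the episode above 0.03 m or angle between flux_jar's own z axis and vertical above 0.5 rad).
It fails at once if the wax rod is moved by more than 30 mm or tipped (distance of wax_rod from where it was at the start of the episode above 0.03 m or angle between wax_rod's own z axis and vertical above 0.5 rad).
Of nugget0, nugget1, nugget2, nugget3, nugget4 only 3 to 5 are there at a start; the rules pass over those that are not, and their reading is None.
Of stray0, stray1, stray2, stray3 only 1 to 3 are there at a start; the rules pass over those that are not, and their reading is None.
At some moment in a run one of stray0, stray1, stray2, stray3 may be knocked a few centimetres aside while the robot is not near it.
It also fails if it takes over 210 s, if anything falls off the work surface, if the arm or the gripper's body presses on something with over 40 N, if the wrist force passes 120 N, or if a joint passes its speed limit or range.

## Working session

There is one attempt and no reset: what is moved stays moved. The work goes in short steps, Python scripts to look and compute and a tool call to move; the robot and the scene stay as the last step left them, time stands still between calls to the robot, and variables do not carry over. Pictures are saved under pics/ and viewed, at most 15 in all, crops included, and the job is handed in when it is done.

Besides the shell and the picture viewer there is one more tool, called after "Call:" as a command line: name --argument value ..., lists and objects as JSON in quotes. arm_command: Moves the arm, as the interface text tells. Shifts and turns lie within -1 to 1; 1 stands for 250 mm of shift or 90 degrees of turn. Its arguments: {"type":"object","properties":{"delta_pos":{"type":"array"},"delta_rot":{"type":"array"},"claw":{"type":"array"}},"required":["delta_pos","delta_rot","claw"]}

```bash
mkdir -p pics; cat > h.py <<'E'
from cell import *
import numpy as np, cv2
def snap(n,f):
    im=read_camera(n); cv2.imwrite('pics/'+f,im[:,:,::-1]); return im
def ray(n,px,z,cal=None):
    c=cal or calibration(n); K=np.array(c['camera_matrix']);T=np.array(c['T'])
    d=T[:3,:3]@np.linalg.solve(K,[px[0],px[1],1]);o=T[:3,3]
    return o+d*(z-o[2])/d[2]
def proj(n,p,cal=None):
    c=cal or calibration(n); K=np.array(c['camera_matrix']);T=np.linalg.inv(np.array(c['T']))
    q=K@(T[:3,:3]@np.array(p,float)+T[:3,3]); return q[:2]/q[2]
E
python3 - <<'E'
from h import *
for n in('top','side'): snap(n,n+'0.png'); c=calibration(n); print(n,np.round(c['camera_matrix'],0).tolist(),np.round(c['T'],2).tolist())
c=calibration('wrist');print(np.round(c['T'],2).tolist(),c['camera_matrix'])
s=state();print(s)
E
```

```text
top [[446.0, 0.0, 320.0], [0.0, 446.0, 196.0], [0.0, 0.0, 1.0]] [[-0.01, -0.99, 0.1, 449.37], [-1.0, 0.01, 0.03, 65.17], [-0.03, -0.1, -0.99, 1036.65], [0.0, 0.0, 0.0, 1.0]]
side [[504.0, 0.0, 315.0], [0.0, 504.0, 195.0], [0.0, 0.0, 1.0]] [[0.75, -0.4, 0.52, -93.14], [-0.66, -0.47, 0.59, -649.03], [0.01, -0.79, -0.61, 870.5], [0.0, 0.0, 0.0, 1.0]]
[[0.41, 0.88, 0.24, 193.04], [0.91, -0.4, -0.11, 598.26], [-0.0, 0.26, -0.97, 384.1], [0.0, 0.0, 0.0, 1.0]] [[332.98351037   0.         314.44695509]
 [  0.         332.98351037 196.08801327]
 [  0.           0.           1.        ]]
{'t': 0.1, 'joints': array([ 1.03638459e+00,  4.91515409e-01,  1.55942024e+00,  2.04641341e-05,
        1.09173713e+00, -1.05593152e-01]), 'qvel': array([ 0.00024793, -0.00067229, -0.00299659, -0.00192133,  0.00039794,
       -0.00137129]), 'tau': array([ 1.05298641e-03, -6.13618755e+01, -2.58607739e+01,  6.93435268e-02,
        4.70363244e-02, -1.05207100e-04]), 'eef_pos': array([259.72100734, 568.21677719, 214.09924941]), 'tcp_rot': array([-3.14052046e+00, -1.31890675e-04,  2.71276455e+00]), 'ft_force': array([ 0.5671488 , -0.18875104,  0.5164292 ]), 'moment': array([-0.03567153, -0.03211287,  0.01396652]), 'grip_force': 0.0, 'opening': 1.003789008107138}
```

View pics/top0.png

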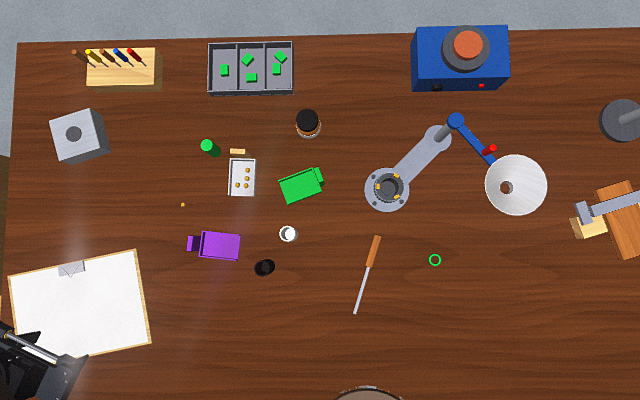

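View pics/side0.png

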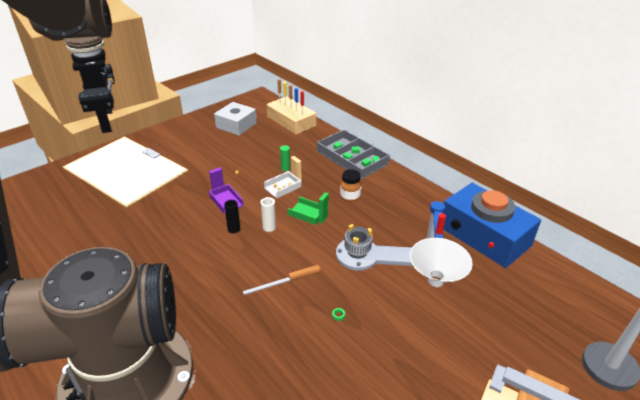

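The top view shows these candidates:
- **Crucible:** the white tube at (288,233) is the one meant. The black tube at (264,267) and the green rod at (208,147) only look like it.
- **Scoop:** the bright aluminium pan at (242,178) with its wooden grip at (238,151). The purple pan at (219,245) and the green one at (300,186) are look-alikes.
- **Stray:** one at (183,205).
- **Fixture:** chuck at (387,188), peg at (489,149), funnel at (516,184).

```bash
python3 - <<'E'
from h import *
im={n:cv2.imread(f'pics/{n}0.png') for n in('top','side')}
# brass blobs
for n in im:
    hsv=cv2.cvtColor(im[n],cv2.COLOR_BGR2HSV)
    m=cv2.inRange(hsv,(15,120,140),(28,255,255))
    k,l,st,ce=cv2.connectedComponentsWithStats(m)
    print(n,'brass',[(np.round(ce[i],1).tolist(),int(st[i,4])) for i in range(1,k) if st[i,4]>2 and st[i,4]<400])
    m=cv2.inRange(hsv,(0,180,120),(6,255,255))
    k,l,st,ce=cv2.connectedComponentsWithStats(m)
    print(n,'red',[(np.round(ce[i],1).tolist(),st[i].tolist()) for i in range(1,k) if st[i,4]>8])
t=im['top']
a=cv2.resize(t[130:290,170:330],(480,480),interpolation=cv2.INTER_CUBIC)
b=cv2.resize(t[110:220,355:555],None,fx=2.4,fy=2.4,interpolation=cv2.INTER_CUBIC)
W=np.zeros((480+b.shape[0]-160,480,3),np.uint8)
out=np.zeros((480,800,3),np.uint8);out[:,:480]=a
b=cv2.resize(t[110:220,355:555],(320,176),interpolation=cv2.INTER_CUBIC);out[:176,480:]=b
s=im['side'][140:250,200:400];out[176:352,480:]=cv2.resize(s,(320,176),interpolation=cv2.INTER_CUBIC)
cv2.imwrite('pics/crop1.png',out)
E
```

```text
top brass [([153.7, 47.3], 3), ([85.4, 51.0], 5), ([92.3, 52.3], 14), ([104.0, 49.0], 3), ([112.3, 48.3], 3), ([120.5, 48.0], 6), ([126.0, 50.0], 3), ([154.0, 58.0], 17), ([93.0, 58.6], 11), ([111.5, 55.5], 4), ([123.0, 72.2], 294), ([98.3, 65.3], 23), ([111.5, 62.0], 4), ([117.7, 62.3], 3), ([133.7, 64.3], 3), ([140.7, 64.7], 7), ([87.8, 69.5], 4), ([141.7, 68.3], 3), ([105.0, 75.7], 3), ([134.3, 79.3], 3), ([139.7, 80.6], 7), ([148.0, 80.1], 9), ([97.7, 84.7], 30), ([132.0, 81.2], 4), ([143.7, 80.7], 3), ([306.5, 132.5], 4), ([232.0, 148.2], 5), ([234.5, 153.0], 10), ([246.8, 169.4], 12), ([395.9, 174.9], 20), ([246.3, 178.0], 14), ([236.5, 184.5], 12), ([377.5, 185.7], 22), ([245.2, 185.2], 11), ([396.3, 196.3], 18), ([182.3, 204.5], 14), ([598.3, 216.1], 7), ([576.2, 227.4], 159), ([593.0, 217.2], 4), ([607.0, 230.0], 3), ([131.8, 249.8], 4), ([127.2, 250.6], 5), ([112.4, 253.6], 5), ([117.4, 252.6], 5), ([122.0, 252.0], 3), ([103.0, 255.5], 6), ([107.8, 254.8], 4), ([47.0, 267.4], 5), ([52.5, 267.0], 4), ([39.0, 269.7], 3), ([43.0, 269.0], 3), ([29.2, 271.8], 4), ([34.0, 270.7],
[... 383 characters left out ...]
, 21]), ([481.1, 85.1], [479, 84, 5, 3, 14]), ([489.7, 148.4], [482, 144, 15, 11, 78])]
side brass [([109.2, 9.5], 24), ([110.0, 78.3], 3), ([166.7, 87.1], 15), ([284.4, 88.3], 29), ([277.7, 118.3], 145), ([314.4, 122.0], 14), ([301.1, 122.3], 7), ([291.7, 127.3], 3), ([308.0, 127.6], 8), ([302.5, 130.5], 4), ([292.7, 165.5], 43), ([300.0, 167.5], 12), ([236.5, 172.0], 16), ([274.5, 185.5], 4), ([350.3, 226.7], 33), ([369.7, 231.0], 29), ([355.3, 239.6], 32), ([292.3, 273.3], 3), ([539.7, 377.5], 95), ([562.2, 387.8], 13), ([523.3, 396.3], 41), ([534.0, 398.8], 4)]
side red [([301.5, 98.0], [301, 92, 2, 13, 26]), ([440.6, 223.6], [437, 214, 8, 19, 85]), ([490.9, 244.7], [490, 243, 3, 4, 9])]
```

View pics/crop1.png

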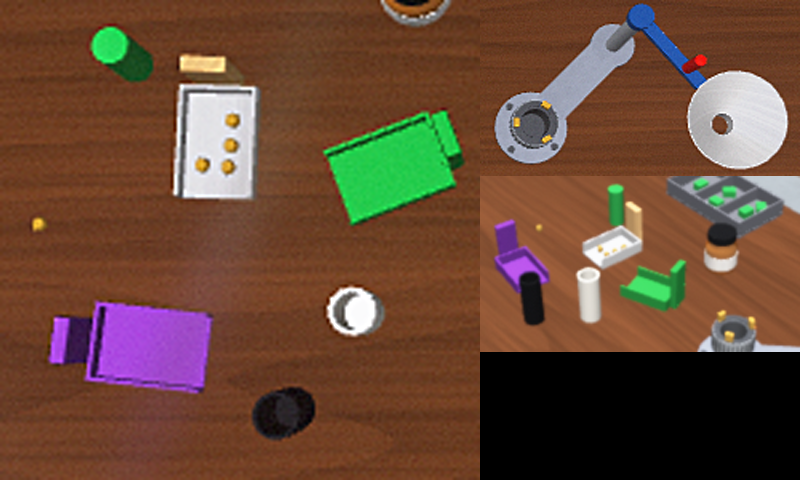

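The crop confirms the white tube at (288,233), the bright pan with 4 nuggets, and one stray at (182,204). Next I'll compute positions.

```bash
python3 - <<'E'
from h import *
R=lambda n,p,z:np.round(ray(n,p,z)[:2],1)
J=[ray('top',p,79)[:2] for p in [(395.9,174.9),(377.5,185.7),(396.3,196.3)]]
c=np.mean(J,0);print('chuck top',c,[np.round(j-c,1) for j in J])
J=[ray('side',p,77)[:2] for p in [(350.3,226.7),(369.7,231.0),(355.3,239.6)]]
print('chuck side',np.mean(J,0))
for z in(195,210):print('peg',z,R('top',(489.7,148.4),z),R('side',(440.6,223.6),z))
print('stray',R('top',(182.3,204.5),8),R('side',(236.5,172),8))
im={n:cv2.imread(f'pics/{n}0.png') for n in('top','side')}
def blob(n,x0,y0,x1,y1,lo,hi):
    g=cv2.cvtColor(im[n][y0:y1,x0:x1],cv2.COLOR_BGR2HSV);m=cv2.inRange(g,lo,hi)
    k,l,st,ce=cv2.connectedComponentsWithStats(m);i=1+np.argmax(st[1:,4])
    cn=max(cv2.findContours((l==i).astype(np.uint8),0,1)[0],key=cv2.contourArea)+np.array([x0,y0])
    return cn,st[i]
cn,st=blob('top',270,215,305,250,(0,0,150),(180,60,255));e=cv2.minEnclosingCircle(cn);print('cruc top',e,R('top',e[0],85),cv2.boundingRect(cn))
cn,st=blob('side',255,190,282,240,(0,0,110),(180,70,255));print('cruc side',cv2.boundingRect(cn))
# top rim ellipse approx
x,y,w,h=cv2.boundingRect(cn);print(R('side',(x+w/2,y+w*.3),85),R('side',(x+w/2,y+h-w*.3),0))
cn,st=blob('top',222,150,262,202,(0,0,120),(180,60,255));q=cv2.minAreaRect(cn);print('scoop',q)
for p in cv2.boxPoints(q):print(p,R('top',p,22),R('top',p,3))
cn,st=blob('top',226,144,250,160,(8,50,170),(30,170,255));q=cv2.minAreaRect(cn);print('grip',q,R('top',q[0],78))
cn,st=blob('top',482,150,550,218,(0,0,110),(180,60,255));e=cv2.minEnclosingCircle(cn);print('funnel',e,R('top',e[0],170))
cn,st=blob('top',200,138,216,154,(50,120,150),(75,255,255));print('rod',R('top',cv2.minEnclosingCircle(cn)[0],75))
print('pivot top',R('top',(456,121),180),'jar',R('top',(307,118),75),'file handle',R('top',(373,250),9),R('top',(355,312),5),'greenScoop',R('top',(318,180),60),R('top',(284,196),10),'black',R('top',(266,267),85),'purple',R('top',(193,243),60))
E
```

```text
chuck top [567.06813926 -55.01090804] [array([ 23.1, -13.5]), array([ 0.2, 26.6]), array([-23.3, -13.1])]
chuck side [565.85110852 -59.6192143 ]
peg 195 [ 621.  -230.6] [ 613.5 -238.1]
peg 210 [ 617.9 -225.3] [ 597.9 -247.2]
stray [538.6 420.9] [538.8 414.8]
cruc top ((286.8846130371094, 233.11538696289062), 8.106822967529297) [467.5 167.3] (279, 226, 16, 16)
cruc side (260, 197, 16, 35)
[469.1 161.9] [466.2 165.3]
scoop ((241.2307891845703, 176.65386962890625), (26.208398818969727, 38.004554748535156), 2.726310968399048)
[227.23758 195.01134] [557.9 311.7] [560.  316.4]
[229.04526 157.04979] [646.7 308.4] [650.4 313. ]
[255.224  158.2964] [642.7 247.2] [646.3 250.6]
[253.41632 196.25795] [554.2 251. ] [556.1 254.5]
grip ((237.0, 150.5), (5.0, 14.0), 90.0) [650.1 277.5]
funnel ((515.4173583984375, 184.79660034179688), 31.663860321044922) [ 553.8 -284.9]
rod [665.1 347.4]
pivot top [ 679.4 -173.8] jar [721.  122.9] file handle [428.3 -21.5] [289.5  22. ] greenScoop [584.3 100.5] [555.  181.8] black [396.4 212. ] purple [448.7 377.4]
```

Call:
arm_command --delta_pos '[[0.276,-0.536,0],[0.276,-0.536,0],[0.276,-0.536,0],[0.276,-0.536,0],[0.276,-0.536,0]]' --delta_rot '[[0,0,0],[0,0,0],[0,0,0],[0,0,0],[0,0,0]]' --claw '[0,0,0,0,0]'

```text
t: 0.52
eef_pos: [330.4, 430.9, 214.6]
tcp_rot: [-3.14, 0.0, 2.71]
ft_force: [-0.0, 0.2, 0.4]
opening: 0.996
grip_force: 0.0
```

Call:
arm_command --delta_pos '[[0.276,-0.536,0],[0.276,-0.536,0],[0.276,-0.536,0],[0.276,-0.536,0],[0.276,-0.536,0]]' --delta_rot '[[0,0,0],[0,0,0],[0,0,0],[0,0,0],[0,0,0]]' --claw '[0,0,0,0,0]'

```text
t: 0.93
eef_pos: [399.4, 297.6, 214.6]
tcp_rot: [-3.141, 0.0, 2.71]
ft_force: [0.0, 1.7, 0.0]
opening: 1.002
grip_force: 0.0
```

Call:
arm_command --delta_pos '[[0.276,-0.536,0],[0.276,-0.536,0],[0.276,-0.536,0],[0.276,-0.536,0],[0.276,-0.536,0]]' --delta_rot '[[0,0,0],[0,0,0],[0,0,0],[0,0,0],[0,0,0]]' --claw '[0,0,0,0,0]'

```text
t: 1.35
eef_pos: [468.7, 163.9, 214.5]
tcp_rot: [-3.141, 0.001, 2.71]
ft_force: [0.3, 0.6, -1.0]
opening: 0.999
grip_force: 0.0
```

```bash
python3 - <<'E'
from h import *
c=calibration('wrist');s=state();print(s['eef_pos'],s['tcp_rot'],s['joints'])
im=snap('wrist','w1.png');np.save('w1cal.npy',c['T'])
h=cv2.cvtColor(im,cv2.COLOR_RGB2HSV);m=cv2.inRange(h,(0,0,140),(180,50,255))
k,l,st,ce=cv2.connectedComponentsWithStats(m)
for i in range(1,k):
    if st[i,4]>200: print(st[i],ce[i],ray('wrist',ce[i],85,c))
print(proj('wrist',(467.5,166,85),c))
E
```

```text
[468.69343178 163.88563006 214.48322747] [-3.14145580e+00  5.08918371e-04  2.70969732e+00] [ 2.03487367e-01  3.09274766e-01  1.86683663e+00 -5.01357730e-04
  9.65152940e-01 -9.35128243e-01]
[123  73  32 102 839] [138.4147795  122.38259833] [349.78565734  47.93123765  85.        ]
[ 300  154   37   49 1390] [317.56402878 179.14100719] [461.85320489 169.81350827  85.        ]
[ 412  188   74   79 3067] [450.99445712 226.01206391] [556.60994492 266.57146073  85.        ]
[126 281 378   2 756] [314.5 281.5] [555.74931738 123.59218749  85.        ]
[ 123  285  384   57 8772] [306.83059736 297.45519836] [568.86483102 109.00691208  85.        ]
[316.34655724 186.26361666]
```

View pics/w1.png

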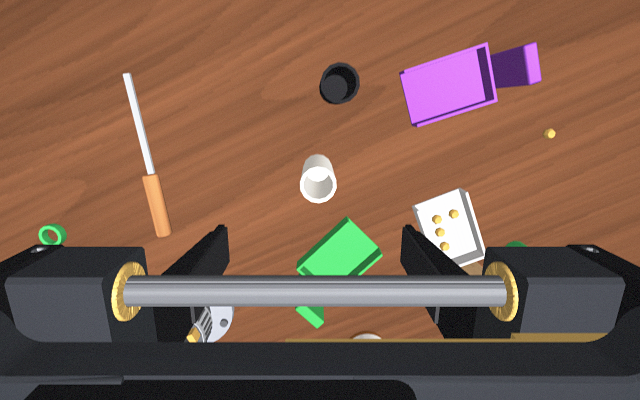

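The wrist view shows the white crucible with its mouth at about (319,184), the black tube at (340,84), the bright scoop with 4 nuggets at (448,228), and the stray at (549,133).

```bash
python3 - <<'E'
from h import *
c=calibration('wrist');print(ray('wrist',(318.5,184.5),85,c),proj('wrist',(468,166,85),c), proj('wrist',(468.69,163.89,214.5),c))
print('stray',ray('wrist',(549,133),7,c))
E
```

```text
[465.70791516 170.11454285  85.        ] [315.48051567 188.50327401] [313.35737123 246.97543032]
stray [536.35670658 421.96732768   7.        ]
```

Call:
arm_command --delta_pos '[[0,0,-0.2],[0,0,-0.4],[0,0,-0.55],[0,0,-0.59],[0,0,-0.59]]' --delta_rot '[[0,0,0],[0,0,0],[0,0,0],[0,0,0],[0,0,0]]' --claw '[0,0,0,0,0]'

```text
t: 1.82
eef_pos: [464.3, 167.4, 63.2]
tcp_rot: [-3.137, -0.006, 2.714]
ft_force: [-0.9, 0.3, 0.1]
opening: 0.998
grip_force: 0.0
```

Call:
arm_command --delta_pos '[[0,0,0],[0,0,0],[0,0,0],[0,0,0],[0,0,0]]' --delta_rot '[[0,0,0],[0,0,0],[0,0,0],[0,0,0],[0,0,0]]' --claw '[1,1,1,1,1]'

```text
t: 2.23
eef_pos: [467.3, 166.7, 68.4]
tcp_rot: [3.14, 0.002, 2.713]
ft_force: [-0.0, 1.0, -0.4]
opening: 0.706
grip_force: 0.0
```

Call:
arm_command --delta_pos '[[0,0,0],[0,0,0],[0,0,0],[0,0,0],[0,0,0]]' --delta_rot '[[0,0,0],[0,0,0],[0,0,0],[0,0,0],[0,0,0]]' --claw '[1,1,1,1,1]'

```text
t: 2.65
eef_pos: [466.9, 166.4, 67.2]
tcp_rot: [3.141, 0.0, 2.713]
ft_force: [0.1, 1.5, -2.2]
opening: 0.355
grip_force: 15.5
```

Call:
arm_command --delta_pos '[[0,0,0.15],[0,0,0.3],[0,0,0.45],[0,0,0.5],[0,0,0.5]]' --delta_rot '[[0,0,0],[0,0,0],[0,0,0],[0,0,0],[0,0,0]]' --claw '[1,1,1,1,1]'

```text
t: 3.07
eef_pos: [467.9, 166.7, 195.1]
tcp_rot: [3.138, 0.004, 2.713]
ft_force: [-0.3, -0.5, -1.6]
opening: 0.353
grip_force: 30.0
```

Call:
arm_command --delta_pos '[[0.085,-0.125,0],[0.17,-0.25,0],[0.255,-0.375,0],[0.34,-0.5,0],[0.34,-0.5,0]]' --delta_rot '[[0,0,0],[0,0,0],[0,0,0],[0,0,0],[0,0,0]]' --claw '[1,1,1,1,1]'

```text
t: 3.48
eef_pos: [554.4, 36.9, 190.1]
tcp_rot: [-3.141, -0.0, 2.709]
ft_force: [-1.0, 0.3, -1.4]
opening: 0.351
grip_force: 30.0
```

Call:
arm_command --delta_pos '[[0.085,-0.125,0],[0.17,-0.25,0],[0.255,-0.375,0],[0.34,-0.5,0],[0.34,-0.5,0]]' --delta_rot '[[0,0,0],[0,0,0],[0,0,0],[0,0,0],[0,0,0]]' --claw '[1,1,1,1,1]'

```text
t: 3.9
eef_pos: [639.0, -88.5, 189.5]
tcp_rot: [-3.141, -0.001, 2.709]
ft_force: [0.4, 0.6, -1.7]
opening: 0.357
grip_force: 30.0
```

Call:
arm_command --delta_pos '[[0,0,0],[0,0,0],[0,0,0],[0,0,0],[0,0,0]]' --delta_rot '[[0,0,0],[0,0,0],[0,0,0],[0,0,0],[0,0,0]]' --claw '[1,1,1,1,1]'

```text
t: 4.32
eef_pos: [636.5, -82.6, 192.2]
tcp_rot: [3.142, -0.0, 2.714]
ft_force: [0.4, -0.3, -1.5]
opening: 0.351
grip_force: 30.0
```

```bash
python3 - <<'E'
from h import *
c=calibration('wrist');s=state();print(s['eef_pos'],s['tcp_rot'])
im=snap('wrist','w2.png')
h=cv2.cvtColor(im,cv2.COLOR_RGB2HSV);m=cv2.inRange(h,(15,120,120),(28,255,255))
k,l,st,ce=cv2.connectedComponentsWithStats(m)
for i in range(1,k):
    if st[i,4]>20: print(st[i],ce[i],ray('wrist',ce[i],79,c))
print(proj('wrist',(567,-55,62),c))
snap('top','t2.png'); t=cv2.imread('pics/t2.png')
E
```

```text
[636.53643972 -82.62260344 192.22195541] [ 3.14151896e+00 -9.44710457e-05  2.71393839e+00]
[636   5   4  11  31] [637.90322581   9.67741935] [607.04670143 202.52706081  79.        ]
[277  77  15  16  59] [284.42372881  85.15254237] [544.58139012 -67.86176322  79.        ]
[334  86  12  13  35] [338.2         93.65714286] [568.59376021 -30.89289072  79.        ]
[240 262  14  59 311] [245.88102894 287.97749196] [ 694.58435158 -180.97780666   79.        ]
[377 263  13  58 342] [383.66081871 289.24269006] [750.09668271 -62.14936748  79.        ]
[ 153  333  338    9 1502] [360.66577896 338.60652463] [ 791.94618857 -103.04024502   79.        ]
[310.65539264 104.63260813]
```

View pics/w2.png

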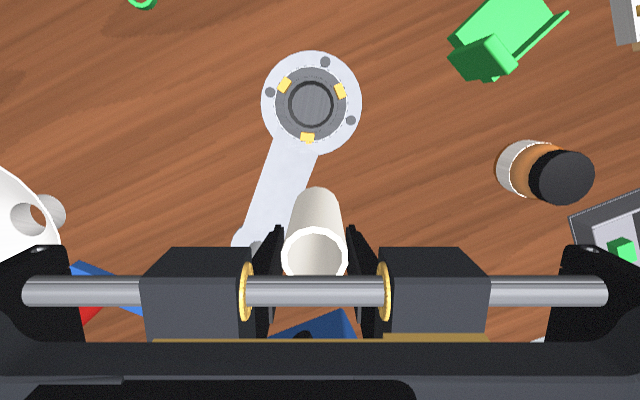

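The wrist view shows the chuck pocket at about (311,104), with jaws at (284,85), (339,91) and (307,137). The crucible in the grip has its mouth at about (314,251).

```bash
python3 - <<'E'
from h import *
c=calibration('wrist')
im=cv2.imread('pics/w2.png');h=cv2.cvtColor(im,cv2.COLOR_BGR2HSV)
m=cv2.inRange(h,(15,90,110),(32,255,255));m[160:]=0;m[:,400:]=0
k,l,st,ce=cv2.connectedComponentsWithStats(m)
P=[ray('wrist',ce[i],79,c)[:2] for i in range(1,k) if st[i,4]>20];print([ce[i] for i in range(1,k) if st[i,4]>20],P,np.mean(P,0))
# dark pocket ring
g=cv2.cvtColor(im,cv2.COLOR_BGR2GRAY)
m=cv2.inRange(h,(0,0,185),(180,50,255));m[:200]=0;m[300:]=0;m[:,:270]=0;m[:,360:]=0
k,l,st,ce=cv2.connectedComponentsWithStats(m);i=1+np.argmax(st[1:,4]);print(st[i],ce[i])
cn=max(cv2.findContours((l==i).astype(np.uint8),0,1)[0],key=cv2.contourArea)
q=cv2.fitEllipse(cn);print(q)
z=state()['eef_pos'][2]+18
print('mouth',ray('wrist',q[0],z,c),state()['eef_pos'])
print(np.array([ray('wrist',p,z,c)[:2] for p in[(281,251),(348,251),(314,225),(314,276)]]))
E
```

```text
[array([284.0472973 ,  84.61486486]), array([339.28571429,  90.80714286]), array([307.        , 136.90780142])] [array([544.27077407, -68.24869352]), array([567.13471101, -29.49372365]), array([589.87705011, -68.86960847])] [567.0941784  -55.53734188]
[ 281  200   67   76 3292] [314.41919806 239.67800729]
((315.6831970214844, 241.56956481933594), (63.24155044555664, 82.20159912109375), 17.602563858032227)
mouth [628.43814433 -78.95451328 210.37479991] [636.70428539 -82.93038067 192.37479991]
[[625.90191544 -96.63669569]
 [639.62429792 -66.47683029]
 [620.2496324  -76.13581666]
 [645.11949322 -87.45232493]]
```

Call:
arm_command --delta_pos '[[-0.14,0.056,0],[-0.276,0.112,0],[-0.276,0.112,0],[-0.276,0.112,0],[-0.276,0.112,0]]' --delta_rot '[[0,0,0],[0,0,0],[0,0,0],[0,0,0],[0,0,0]]' --claw '[1,1,1,1,1]'

```text
t: 4.83
eef_pos: [568.5, -55.5, 192.8]
tcp_rot: [3.141, 0.002, 2.713]
ft_force: [-0.3, -0.9, -0.3]
opening: 0.352
grip_force: 30.0
```

Call:
arm_command --delta_pos '[[0,0,-0.06],[0,0,-0.12],[0,0,-0.18],[0,0,-0.2],[0,0,-0.2]]' --delta_rot '[[0,0,0],[0,0,0],[0,0,0],[0,0,0],[0,0,0]]' --claw '[1,1,1,1,1]'

```text
t: 5.25
eef_pos: [568.1, -55.8, 141.0]
tcp_rot: [-3.141, -0.002, 2.713]
ft_force: [1.0, 0.1, -1.1]
opening: 0.353
grip_force: 30.0
```

Call:
arm_command --delta_pos '[[0,0,-0.02],[0,0,-0.04],[0,0,-0.06],[0,0,-0.08],[0,0,-0.08]]' --delta_rot '[[0,0,0],[0,0,0],[0,0,0],[0,0,0],[0,0,0]]' --claw '[1,1,1,1,1]'

```text
t: 5.67
eef_pos: [567.5, -55.5, 121.3]
tcp_rot: [-3.141, -0.001, 2.713]
ft_force: [0.4, 0.5, -0.9]
opening: 0.354
grip_force: 30.0
```

Call:
arm_command --delta_pos '[[0,0,-0.04],[0,0,-0.08],[0,0,-0.12],[0,0,-0.15],[0,0,-0.158]]' --delta_rot '[[0,0,0],[0,0,0],[0,0,0],[0,0,0],[0,0,0]]' --claw '[1,1,1,1,1]'

```text
t: 6.08
eef_pos: [567.3, -55.4, 81.0]
tcp_rot: [-3.141, -0.002, 2.713]
ft_force: [-1.1, 0.4, 10.3]
opening: 0.351
grip_force: 30.0
```

Call:
arm_command --delta_pos '[[0,0,0],[0,0,0],[0,0,0],[0,0,0],[0,0,0]]' --delta_rot '[[0,0,0],[0,0,0],[0,0,0],[0,0,0],[0,0,0]]' --claw '[1,1,1,1,1]'

```text
t: 6.5
eef_pos: [568.0, -55.6, 83.0]
tcp_rot: [3.141, 0.001, 2.713]
ft_force: [0.7, -0.6, -1.0]
opening: 0.352
grip_force: 30.0
```

Call:
arm_command --delta_pos '[[0,0,0],[0,0,0],[0,0,0],[0,0,0],[0,0,0]]' --delta_rot '[[0,0,0],[0,0,0],[0,0,0],[0,0,0],[0,0,0]]' --claw '[0,0,0,0,0]'

```text
t: 6.92
eef_pos: [567.9, -55.6, 82.7]
tcp_rot: [3.141, 0.0, 2.713]
ft_force: [-0.3, -0.1, -0.2]
opening: 0.648
grip_force: 0.0
```

Call:
arm_command --delta_pos '[[0,0,0],[0,0,0],[0,0,0],[0,0,0],[0,0,0]]' --delta_rot '[[0,0,-0.06],[0,0,-0.06],[0,0,-0.06],[0,0,-0.06],[0,0,-0.06]]' --claw '[0,0,0,0,0]'

```text
t: 7.33
eef_pos: [567.8, -55.6, 82.7]
tcp_rot: [3.142, 0.0, 2.62]
ft_force: [0.5, -0.3, -0.1]
opening: 0.981
grip_force: 0.0
```

Call:
arm_command --delta_pos '[[-0.002,0,-0.06],[-0.002,0,-0.12],[-0.002,0,-0.18],[-0.002,0,-0.216],[-0.002,0,-0.216]]' --delta_rot '[[0,0,0],[0,0,0],[0,0,0],[0,0,0],[0,0,0]]' --claw '[0,0,0,0,0]'

```text
t: 7.75
eef_pos: [566.6, -55.4, 27.0]
tcp_rot: [-3.141, -0.003, 2.619]
ft_force: [0.5, -0.5, -0.9]
opening: 1.0
grip_force: 0.0
```

Call:
arm_command --delta_pos '[[0,0,0],[0,0,0],[0,0,0],[0,0,0],[0,0,0]]' --delta_rot '[[0,0,0],[0,0,0],[0,0,0],[0,0,0],[0,0,0]]' --claw '[1,1,1,1,1]'

```text
t: 8.17
eef_pos: [567.6, -55.6, 29.2]
tcp_rot: [3.141, 0.001, 2.619]
ft_force: [-0.8, 0.4, 0.2]
opening: 0.707
grip_force: 0.0
```

Call:
arm_command --delta_pos '[[0,0,0],[0,0,0],[0,0,0],[0,0,0],[0,0,0]]' --delta_rot '[[0,0,0],[0,0,0],[0,0,0],[0,0,0],[0,0,0]]' --claw '[1,1,1,1,1]'

```text
t: 8.58
eef_pos: [567.7, -55.3, 29.1]
tcp_rot: [3.141, 0.001, 2.619]
ft_force: [1.1, 5.9, 5.6]
opening: 0.67
grip_force: 30.0
```

Call:
arm_command --delta_pos '[[0,0,0],[0,0,0],[0,0,0],[0,0,0],[0,0,0]]' --delta_rot '[[0,0,-0.06],[0,0,-0.12],[0,0,-0.18],[0,0,-0.24],[0,0,-0.3]]' --claw '[1,1,1,1,1]'

```text
t: 9.0
eef_pos: [567.5, -55.5, 29.1]
tcp_rot: [3.141, 0.0, 2.143]
ft_force: [-0.4, 2.4, 6.3]
opening: 0.674
grip_force: 30.0
```

Call:
arm_command --delta_pos '[[0,0,0],[0,0,0],[0,0,0],[0,0,0],[0,0,0]]' --delta_rot '[[0,0,-0.06],[0,0,-0.12],[0,0,-0.18],[0,0,-0.24],[0,0,-0.3]]' --claw '[1,1,1,1,1]'

```text
t: 9.42
eef_pos: [567.2, -55.6, 29.1]
tcp_rot: [-3.142, 0.0, 1.672]
ft_force: [-2.0, 0.5, 8.1]
opening: 0.669
grip_force: 30.0
```

Call:
arm_command --delta_pos '[[0,0,0],[0,0,0],[0,0,0],[0,0,0],[0,0,0]]' --delta_rot '[[0,0,-0.06],[0,0,-0.12],[0,0,-0.18],[0,0,-0.24],[0,0,-0.3]]' --claw '[1,1,1,1,1]'

```text
t: 9.83
eef_pos: [566.9, -55.6, 29.1]
tcp_rot: [-3.141, 0.0, 1.201]
ft_force: [-4.3, 3.1, 8.8]
opening: 0.667
grip_force: 30.0
```

```bash
python3 - <<'E'
from h import *
s=state();print(s['moment'],s['ft_force'],s['joints'],s['tcp_rot'],s['opening'])
E
```

```text
[0.05412935 0.60665369 0.22729163] [-4.2886789   3.08750909  8.77735398] [-2.13565809e-01  6.61810643e-01  1.85529803e+00 -5.98076019e-04
  6.25080873e-01  1.56915225e-01] [-3.14105766e+00  4.38677141e-04  1.20080050e+00] 0.6673469789150067
```

Call:
arm_command --delta_pos '[[0,0,0],[0,0,0],[0,0,0],[0,0,0],[0,0,0]]' --delta_rot '[[0,0,-0.06],[0,0,-0.12],[0,0,-0.18],[0,0,-0.24],[0,0,-0.3]]' --claw '[1,1,1,1,1]'

```text
t: 10.25
eef_pos: [566.6, -55.5, 29.1]
tcp_rot: [-3.141, 0.001, 0.731]
ft_force: [-5.0, 3.8, 9.8]
opening: 0.668
grip_force: 30.0
```

```bash
python3 - <<'E'
from h import *
s=state();print(s['moment'],s['ft_force'],s['tcp_rot'],s['opening'])
E
```

```text
[0.32264346 0.75457367 1.13238683] [-5.01219876  3.81577555  9.83305528] [-3.14098499e+00  1.37224874e-03  7.31352085e-01] 0.6679479520237372
```

Call:
arm_command --delta_pos '[[0,0,0],[0,0,0],[0,0,0],[0,0,0],[0,0,0]]' --delta_rot '[[0,0,-0.03],[0,0,-0.06],[0,0,-0.09],[0,0,-0.1],[0,0,-0.1]]' --claw '[1,1,1,1,1]'

```text
t: 10.67
eef_pos: [566.5, -55.4, 29.0]
tcp_rot: [-3.141, 0.001, 0.577]
ft_force: [-4.3, 2.2, 8.6]
opening: 0.668
grip_force: 30.0
```

```bash
python3 - <<'E'
from h import *
s=state();print(s['moment'],s['ft_force'],s['tcp_rot'],s['opening'])
E
```

```text
[0.37234158 0.87808955 0.66520472] [-4.33527753  2.1754543   8.59960531] [-3.14088557e+00  1.45635191e-03  5.77170305e-01] 0.6675761249028034
```

Call:
arm_command --delta_pos '[[0,0,0],[0,0,0],[0,0,0],[0,0,0],[0,0,0]]' --delta_rot '[[0,0,0],[0,0,0],[0,0,0],[0,0,0],[0,0,0]]' --claw '[0,0,0,0,0]'

```text
t: 11.08
eef_pos: [567.3, -55.7, 28.5]
tcp_rot: [3.142, 0.0, 0.576]
ft_force: [0.1, 0.1, 0.2]
opening: 0.957
grip_force: 0.0
```

Call:
arm_command --delta_pos '[[0,0,0],[0,0,0.15],[0,0,0.3],[0,0,0.45],[0,0,0.6]]' --delta_rot '[[0,0,0],[0,0,0],[0,0,0],[0,0,0],[0,0,0]]' --claw '[0,0,0,0,0]'

```text
t: 11.5
eef_pos: [567.0, -55.5, 180.3]
tcp_rot: [-3.141, 0.0, 0.576]
ft_force: [0.8, -0.6, 0.3]
opening: 0.998
grip_force: 0.0
```

Call:
arm_command --delta_pos '[[0,0,0.1],[0,0,0.25],[0.08,-0.24,0.28],[0.12,-0.36,0.28],[0.12,-0.36,0.28]]' --delta_rot '[[0,0,0],[0,0,0],[0,0,0],[0,0,0],[0,0,0]]' --claw '[0,0,0,0,0]'

```text
t: 11.92
eef_pos: [598.6, -149.6, 249.6]
tcp_rot: [3.139, -0.001, 0.575]
ft_force: [-0.2, 0.3, -0.2]
opening: 1.002
grip_force: 0.0
```

Call:
arm_command --delta_pos '[[0.06,-0.18,0],[0.12,-0.36,0],[0.12,-0.36,0],[0.12,-0.36,0],[0.12,-0.36,0]]' --delta_rot '[[0,0,0],[0,0,0],[0,0,0],[0,0,0],[0,0,0]]' --claw '[0,0,0,0,0]'

```text
t: 12.33
eef_pos: [626.9, -235.5, 247.8]
tcp_rot: [-3.14, 0.001, 0.575]
ft_force: [0.4, 0.5, 0.7]
opening: 1.001
grip_force: 0.0
```

```bash
python3 - <<'E'
from h import *
c=calibration('wrist');s=state();print(s['eef_pos'],s['tcp_rot'])
im=snap('wrist','w3.png')
print('peg pred',proj('wrist',(627,-235,210),c),proj('wrist',(627,-235,163),c))
h=cv2.cvtColor(im,cv2.COLOR_RGB2HSV);m=cv2.inRange(h,(0,150,90),(7,255,255))
k,l,st,ce=cv2.connectedComponentsWithStats(m)
for i in range(1,k):
    if st[i,4]>20: print(st[i],ce[i],ray('wrist',ce[i],195,c))
t=snap('top','t3.png')
W=np.zeros((400,800,3),np.uint8);W[:,:480]=cv2.resize(im,(480,400))[:,:,::-1]
W[:200,480:]=cv2.resize(t[110:220,355:531],(320,200))[:,:,::-1]
cv2.imwrite('pics/c3.png',W)
E
```

```text
[ 626.91501394 -235.4881423   247.79206519] [-3.14017664e+00  6.27277601e-04  5.75327758e-01]
peg pred [313.6165008  219.98279029] [313.90448491 200.45359564]
[426  50  12  11  87] [431.37931034  55.26436782] [ 753.17599567 -240.20334839  195.        ]
[292 197  21  37 593] [302.75210793 215.72512648] [ 621.04804265 -229.65573783  195.        ]
```

View pics/c3.png

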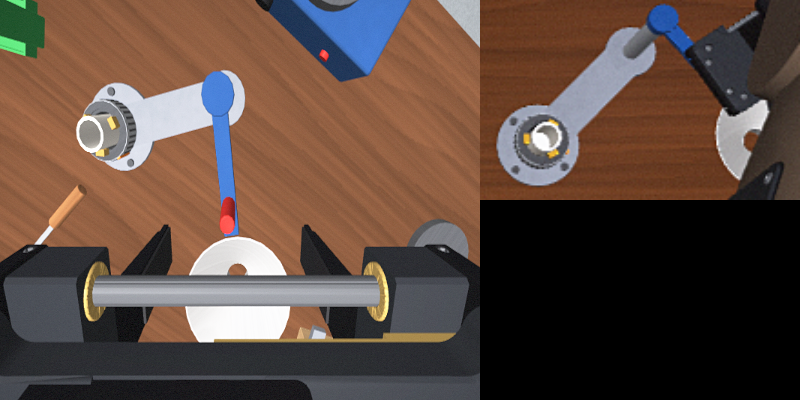

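The wrist view shows the crucible clamped in the chuck and the red peg at (303,216), with the funnel still parked. I'll grip the peg.

Call:
arm_command --delta_pos '[[-0.0234,0.0214,0],[-0.0234,0.0214,-0.1],[-0.0234,0.0214,-0.2],[-0.0234,0.0214,-0.283],[-0.0234,0.0214,-0.283]]' --delta_rot '[[0,0,0],[0,0,0],[0,0,0],[0,0,0],[0,0,0]]' --claw '[0,0,0,0,0]'

```text
t: 12.85
eef_pos: [619.6, -228.0, 174.4]
tcp_rot: [-3.136, 0.003, 0.578]
ft_force: [0.2, 0.7, -0.5]
opening: 1.001
grip_force: 0.0
```

Call:
arm_command --delta_pos '[[0,0,0],[0,0,0],[0,0,0],[0,0,0],[0,0,0]]' --delta_rot '[[0,0,0],[0,0,0],[0,0,0],[0,0,0],[0,0,0]]' --claw '[1,1,1,1,1]'

```text
t: 13.27
eef_pos: [621.7, -230.2, 179.0]
tcp_rot: [3.14, -0.001, 0.577]
ft_force: [0.1, -0.6, 0.1]
opening: 0.707
grip_force: 0.0
```

Call:
arm_command --delta_pos '[[0,0,0],[0,0,0],[0,0,0],[0,0,0],[0,0,0]]' --delta_rot '[[0,0,0],[0,0,0],[0,0,0],[0,0,0],[0,0,0]]' --claw '[1,1,1,1,1]'

```text
t: 13.68
eef_pos: [621.5, -230.2, 177.9]
tcp_rot: [3.142, 0.0, 0.576]
ft_force: [0.4, 0.5, -0.7]
opening: 0.355
grip_force: 0.0
```

Call:
arm_command --delta_pos '[[0,0,0],[0,0,0],[0,0,0],[0,0,0],[0,0,0]]' --delta_rot '[[0,0,0],[0,0,0],[0,0,0],[0,0,0],[0,0,0]]' --claw '[1,1,1,1,1]'

```text
t: 14.1
eef_pos: [621.5, -230.2, 177.8]
tcp_rot: [-3.141, 0.0, 0.577]
ft_force: [-0.5, 0.1, -1.3]
opening: 0.139
grip_force: 30.0
```

```bash
python3 - <<'E'
import numpy as np
p=np.array([687.2,-175.4])
f=lambda a:p+85.3*np.array([np.cos(np.radians(a)),np.sin(np.radians(a))])
A=np.linspace(219.7,133,16)
for k in range(3):
    b=f(A[5*k]);print([np.round((f(A[5*k+i])-b)/250,3).tolist() for i in range(1,6)],np.round((A[5*k+1]-A[5*k])/90,4))
print(f(A[0]))
E
```

```text
[[-0.021, 0.028], [-0.038, 0.057], [-0.053, 0.088], [-0.064, 0.121], [-0.073, 0.154]] -0.0642
[[-0.005, 0.034], [-0.006, 0.068], [-0.004, 0.103], [0.002, 0.137], [0.011, 0.17]] -0.0642
[[0.012, 0.032], [0.028, 0.063], [0.046, 0.092], [0.068, 0.119], [0.092, 0.144]] -0.0642
[ 621.57021795 -229.88689483]
```

Call:
arm_command --delta_pos '[[-0.021,0.028,0],[-0.038,0.057,0],[-0.053,0.088,0],[-0.064,0.121,0],[-0.073,0.154,0]]' --delta_rot '[[0,0,-0.064],[0,0,-0.128],[0,0,-0.192],[0,0,-0.256],[0,0,-0.32]]' --claw '[1,1,1,1,1]'

```text
t: 14.52
eef_pos: [603.2, -191.7, 177.9]
tcp_rot: [3.141, -0.001, 0.069]
ft_force: [5.0, -1.4, -3.7]
opening: 0.142
grip_force: 30.0
```

Call:
arm_command --delta_pos '[[-0.005,0.034,0],[-0.006,0.068,0],[-0.004,0.103,0],[0.002,0.137,0],[0.011,0.17,0]]' --delta_rot '[[0,0,-0.064],[0,0,-0.128],[0,0,-0.192],[0,0,-0.256],[0,0,-0.32]]' --claw '[1,1,1,1,1]'

```text
t: 14.93
eef_pos: [606.2, -149.4, 177.9]
tcp_rot: [3.141, -0.001, -0.434]
ft_force: [2.9, -4.2, -4.2]
opening: 0.144
grip_force: 30.0
```

Call:
arm_command --delta_pos '[[0.012,0.032,0],[0.028,0.063,0],[0.046,0.092,0],[0.068,0.119,0],[0.092,0.144,0]]' --delta_rot '[[0,0,-0.064],[0,0,-0.128],[0,0,-0.192],[0,0,-0.256],[0,0,-0.32]]' --claw '[1,1,1,1,1]'

```text
t: 15.35
eef_pos: [627.6, -115.4, 177.7]
tcp_rot: [3.136, -0.001, -0.935]
ft_force: [-34.3, -54.6, 11.7]
opening: 0.155
grip_force: 30.0
```

Call:
arm_command --delta_pos '[[0,0,0],[0,0,0],[0,0,0],[0,0,0],[0,0,0]]' --delta_rot '[[0,0,0],[0,0,0],[0,0,0],[0,0,0],[0,0,0]]' --claw '[1,1,1,1,1]'

```text
t: 15.77
eef_pos: [627.0, -116.2, 177.7]
tcp_rot: [3.136, -0.001, -0.932]
ft_force: [-12.2, -17.6, 2.2]
opening: 0.14
grip_force: 30.0
```

Call:
arm_command --delta_pos '[[-0.006,-0.008,0],[-0.006,-0.008,0],[-0.006,-0.008,0],[-0.006,-0.008,0],[-0.006,-0.008,0]]' --delta_rot '[[0,0,0],[0,0,0],[0,0,0],[0,0,0],[0,0,0]]' --claw '[1,0.5,0,0,0]'

```text
t: 16.18
eef_pos: [627.7, -114.8, 178.0]
tcp_rot: [-3.141, -0.0, -0.931]
ft_force: [-0.5, 1.0, -1.2]
opening: 0.365
grip_force: 0.0
```

Call:
arm_command --delta_pos '[[0,0,0],[0,0,0.12],[0,0,0.25],[0,0,0.38],[0,0,0.49]]' --delta_rot '[[0,0,0],[0,0,0],[0,0,0],[0,0,0],[0,0,0]]' --claw '[0,0,0,0,0]'

```text
t: 16.6
eef_pos: [627.6, -115.0, 302.7]
tcp_rot: [-3.141, -0.001, -0.931]
ft_force: [0.3, -0.0, 0.0]
opening: 0.717
grip_force: 0.0
```

Call:
arm_command --delta_pos '[[-0.018,0.106,0],[-0.036,0.212,0],[-0.054,0.318,0],[-0.072,0.424,0],[-0.09,0.53,0]]' --delta_rot '[[0,0,0.078],[0,0,0.156],[0,0,0.234],[0,0,0.312],[0,0,0.39]]' --claw '[0,0,0,0,0]'

```text
t: 17.02
eef_pos: [604.6, 18.6, 300.5]
tcp_rot: [-3.142, -0.0, -0.313]
ft_force: [0.5, -0.0, -0.7]
opening: 0.997
grip_force: 0.0
```

Call:
arm_command --delta_pos '[[-0.018,0.106,0],[-0.036,0.212,0],[-0.054,0.318,0],[-0.072,0.424,0],[-0.09,0.53,0]]' --delta_rot '[[0,0,0.078],[0,0,0.156],[0,0,0.234],[0,0,0.312],[0,0,0.39]]' --claw '[0,0,0,0,0]'

```text
t: 17.43
eef_pos: [582.1, 151.3, 300.5]
tcp_rot: [3.142, -0.0, 0.3]
ft_force: [0.2, -0.2, 0.7]
opening: 0.999
grip_force: 0.0
```

Call:
arm_command --delta_pos '[[-0.018,0.106,-0.02],[-0.036,0.212,-0.04],[-0.054,0.318,-0.06],[-0.072,0.424,-0.08],[-0.09,0.53,-0.1]]' --delta_rot '[[0,0,0.078],[0,0,0.156],[0,0,0.234],[0,0,0.312],[0,0,0.39]]' --claw '[0,0,0,0,0]'

```text
t: 17.85
eef_pos: [559.5, 283.8, 275.3]
tcp_rot: [3.141, -0.0, 0.913]
ft_force: [1.2, -0.5, 0.3]
opening: 1.001
grip_force: 0.0
```

Call:
arm_command --delta_pos '[[-0.018,0.106,-0.02],[-0.036,0.212,-0.04],[-0.054,0.318,-0.06],[-0.072,0.424,-0.08],[-0.09,0.53,-0.1]]' --delta_rot '[[0,0,0.078],[0,0,0.156],[0,0,0.234],[0,0,0.312],[0,0,0.39]]' --claw '[0,0,0,0,0]'

```text
t: 18.27
eef_pos: [537.0, 416.3, 250.1]
tcp_rot: [3.141, -0.0, 1.525]
ft_force: [0.5, 0.3, -0.4]
opening: 0.999
grip_force: 0.0
```

```bash
python3 - <<'E'
from h import *
c=calibration('wrist');s=state();print(s['eef_pos'],s['tcp_rot'],s['joints'])
im=snap('wrist','w4.png');t=snap('top','t4.png')
for n,i,z in(('wrist',im,7),('top',t,7)):
    h=cv2.cvtColor(i,cv2.COLOR_RGB2HSV);m=cv2.inRange(h,(17,130,130),(28,255,255))
    k,l,st,ce=cv2.connectedComponentsWithStats(m)
    for j in range(1,k):
        p=ray(n,ce[j],z,c if n=='wrist' else None)
        if 6<st[j,4]<260 and 250<p[0]<720 and -300<p[1]<520: print(n,st[j,4],ce[j].round(1),p.round(1))
W=np.zeros((400,800,3),np.uint8);W[:,:480]=cv2.resize(im,(480,400))[:,:,::-1]
W[:320,480:]=cv2.resize(t[90:340,100:520],(320,320))[:,:,::-1]
cv2.imwrite('pics/c4.png',W)
E
```

```text
[536.95626599 416.34297415 250.14306309] [ 3.14148869e+00 -6.96901866e-05  1.52544155e+00] [ 5.62404024e-01  5.42426171e-01  1.36720464e+00 -2.28478003e-06
  1.23183670e+00  6.07759568e-01]
wrist 73 [315.5 160.4] [538.2 423.9   7. ]
wrist 93 [119.8 274.2] [263.4 278.7   7. ]
wrist 9 [352.8 266.9] [582.7 275.8   7. ]
wrist 7 [132. 310.] [269.6 222.5   7. ]
top 8 [299.4 129.6] [712.4 145.2   7. ]
top 7 [245.  152.1] [660.7 274.2   7. ]
top 10 [247.3 169.7] [618.7 268.5   7. ]
top 9 [246.6 178.2] [598.5 270.1   7. ]
top 12 [237.3 184.5] [584.  291.8   7. ]
top 10 [245.9 185.4] [581.5 271.6   7. ]
top 11 [183.1 204.2] [539.4 419.4   7. ]
top 187 [372.4 251.2] [425.7 -20.2   7. ]
```

View pics/c4.png

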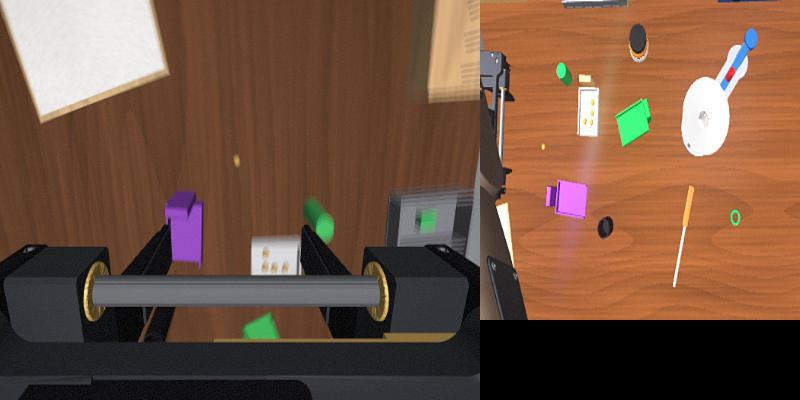

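The composite shows the funnel over the chuck, four nuggets in the bright scoop, and a single stray at wrist (315,160) / top (183,204). I'll check the earlier unobstructed frame for more strays while descending.

Call:
arm_command --delta_pos '[[0.003,0.025,-0.16],[0.003,0.025,-0.32],[0.003,0.025,-0.48],[0.003,0.025,-0.64],[0.003,0.025,-0.78]]' --delta_rot '[[0,0,0],[0,0,0],[0,0,0],[0,0,0],[0,0,0]]' --claw '[0.5,0.5,0.5,0.5,0.5]'

```text
t: 18.78
eef_pos: [537.9, 420.3, 53.3]
tcp_rot: [-3.141, 0.0, 1.517]
ft_force: [0.8, -0.6, -0.6]
opening: 0.71
grip_force: 0.0
```

Call:
arm_command --delta_pos '[[0,0,-0.06],[0,0,-0.11],[0,0,-0.155],[0,0,-0.19],[0,0,-0.21]]' --delta_rot '[[0,0,0],[0,0,0],[0,0,0],[0,0,0],[0,0,0]]' --claw '[0.5,0.5,0.5,0.5,0.5]'

```text
t: 19.2
eef_pos: [538.5, 421.0, 2.7]
tcp_rot: [3.141, -0.0, 1.518]
ft_force: [-0.3, 0.1, 0.3]
opening: 0.504
grip_force: 0.0
```

```bash
python3 - <<'E'
from h import *
for f in('t2','t3'):
    i=cv2.imread(f'pics/{f}.png');h=cv2.cvtColor(i,cv2.COLOR_BGR2HSV);m=cv2.inRange(h,(15,110,120),(30,255,255))
    k,l,st,ce=cv2.connectedComponentsWithStats(m)
    for j in range(1,k):
        p=ray('top',ce[j],7)
        if 5<st[j,4]<260 and 150<p[0]<760 and -450<p[1]<560: print(f,st[j,4],ce[j].round(1),p.round(1))
c=calibration('wrist');im=snap('wrist','w5.png');s=state();print(s['eef_pos'],proj('wrist',s['eef_pos'],c))
h=cv2.cvtColor(im,cv2.COLOR_RGB2HSV);m=cv2.inRange(h,(17,130,130),(28,255,255));k,l,st,ce=cv2.connectedComponentsWithStats(m)
for j in range(1,k):
    if st[j,4]>50: print(st[j],ce[j],ray('wrist',ce[j],6,c))
E
```

```text
t2 60 [236.1 150.9] [664.1 295.3   7. ]
t2 15 [246.9 169.5] [619.3 269.5   7. ]
t2 16 [246.5 178. ] [599.  270.3   7. ]
t2 13 [236.7 184.5] [583.9 293.3   7. ]
t2 13 [245.3 185.2] [582.1 273.    7. ]
t2 22 [377.5 185.7] [576.1 -35.4   7. ]
t2 16 [182.4 204.2] [539.3 421.1   7. ]
t2 6 [138.2 274.2] [378.4 521.2   7. ]
t2 7 [139.7 279.7] [365.7 517.2   7. ]
t2 7 [142.  293.1] [335.1 510.9   7. ]
t2 7 [144.  308.1] [301.2 505.2   7. ]
t2 8 [146.  317.2] [280.7 500.    7. ]
t2 23 [148.3 331.7] [248.4 493.6   7. ]
t2 12 [149.6 340.6] [228.7 490.2   7. ]
t2 7 [139.6 344.9] [219.3 513.    7. ]
t2 12 [128.8 347.1] [214.5 537.9   7. ]
t3 65 [236.6 150.8] [664.2 294.1   7. ]
t3 15 [246.9 169.4] [619.4 269.4   7. ]
t3 10 [395.  176.7] [596.6 -76.4   7. ]
t3 14 [246.3 178. ] [599.  270.8   7. ]
t3 13 [236.7 184.5] [583.9 293.3   7. ]
t3 13 [245.3 185.2] [582.1 273.    7. ]
t3 23 [380.4 185.7] [576.2 -42.1   7. ]
t3 19 [395. 194.] [556.2 -75.3   7. ]
t3 16 [182.4 204.2] [539.3 421.1   7. ]
t3 18 [138.8 275.8] [374.5 519.5   7. ]
t3 10 [143.9 307.9] [301.8 505.5   7. ]
t3 11 [146.1 317.7] [279.7 499.7   7. ]
t3 7 [147.7 329. ] [254.5 495.2   7. ]
t3 31 [149.2 337.7] [235.1 491.3   7. ]
t3 12 [142.5 344. ] [221.2 506.3   7. ]
t3 12 [128.8 347. ] [214.7 537.7   7. ]
[538.22655414 420.90865546   2.14119644] [314.29888563 243.20205967]
[306 236  21  22 141] [315.61702128 244.77304965] [538.97624569 421.60455642   6.        ]
[213 262  15  47 158] [218.63924051 276.73417722] [484.32784144 405.26995635   6.        ]
[402 262  15  59 313] [410.25559105 289.56549521] [590.60146977 391.87403837   6.        ]
[212 307  11  14  79] [218.32911392 313.41772152] [481.23005616 382.13756124   6.        ]
[ 183  333  337    9 1503] [390.9500998  338.59680639] [580.06936696 360.21173868   6.        ]
```

Call:
arm_command --delta_pos '[[0,0,0],[0,0,0],[0,0,0],[0,0,0],[0,0,0]]' --delta_rot '[[0,0,0],[0,0,0],[0,0,0],[0,0,0],[0,0,0]]' --claw '[1,1,1,1,1]'

```text
t: 19.67
eef_pos: [538.4, 421.2, 3.5]
tcp_rot: [3.141, -0.0, 1.519]
ft_force: [-0.4, -0.3, 0.5]
opening: 0.211
grip_force: 0.0
```

Call:
arm_command --delta_pos '[[0,0,0],[0,0,0],[0,0,0],[0,0,0],[0,0,0]]' --delta_rot '[[0,0,0],[0,0,0],[0,0,0],[0,0,0],[0,0,0]]' --claw '[1,1,1,1,1]'

```text
t: 20.08
eef_pos: [538.3, 421.1, 3.1]
tcp_rot: [3.141, -0.0, 1.519]
ft_force: [-0.7, -0.7, 3.9]
opening: 0.108
grip_force: 30.0
```

Call:
arm_command --delta_pos '[[0,0,0.1],[0,0,0.25],[0,0,0.4],[0,0,0.55],[0,0,0.7]]' --delta_rot '[[0,0,0],[0,0,0],[0,0,0],[0,0,0],[0,0,0]]' --claw '[1,1,1,1,1]'

```text
t: 20.5
eef_pos: [537.9, 420.8, 179.5]
tcp_rot: [-3.141, 0.0, 1.519]
ft_force: [0.3, 0.8, -0.3]
opening: 0.105
grip_force: 30.0
```

Call:
arm_command --delta_pos '[[0.008,-0.127,0.06],[0.016,-0.254,0.12],[0.024,-0.381,0.2],[0.032,-0.508,0.2],[0.04,-0.635,0.2]]' --delta_rot '[[0,0,0],[0,0,0],[0,0,0],[0,0,0],[0,0,0]]' --claw '[1,1,1,1,1]'

```text
t: 20.92
eef_pos: [548.3, 261.0, 229.1]
tcp_rot: [3.14, -0.001, 1.519]
ft_force: [0.3, -0.2, -0.0]
opening: 0.102
grip_force: 30.0
```

Call:
arm_command --delta_pos '[[0.008,-0.127,0],[0.016,-0.254,0],[0.024,-0.381,0],[0.032,-0.508,0],[0.04,-0.635,0]]' --delta_rot '[[0,0,0],[0,0,0],[0,0,0],[0,0,0],[0,0,0]]' --claw '[1,1,1,1,1]'

```text
t: 21.33
eef_pos: [558.0, 102.0, 227.9]
tcp_rot: [-3.142, 0.0, 1.519]
ft_force: [0.9, -0.3, -0.7]
opening: 0.101
grip_force: 30.0
```

Call:
arm_command --delta_pos '[[0.008,-0.127,0],[0.016,-0.254,0],[0.024,-0.381,0],[0.032,-0.508,0],[0.036,-0.63,0]]' --delta_rot '[[0,0,0],[0,0,0],[0,0,0],[0,0,0],[0,0,0]]' --claw '[1,1,1,1,1]'

```text
t: 21.75
eef_pos: [567.1, -55.7, 227.8]
tcp_rot: [-3.142, 0.0, 1.519]
ft_force: [0.3, -0.1, -0.1]
opening: 0.104
grip_force: 30.0
```

```bash
python3 - <<'E'
from h import *
c=calibration('wrist');s=state();print(s['eef_pos'],s['opening'],s['joints'])
im=snap('wrist','w6.png')
E
```

```text
[567.10404109 -55.65841317 227.82954706] 0.10392219367398758 [-2.13725750e-01  3.98991087e-01  1.68019854e+00 -3.34618793e-05
  1.06239909e+00 -1.61708707e-01]
```

View pics/w6.png

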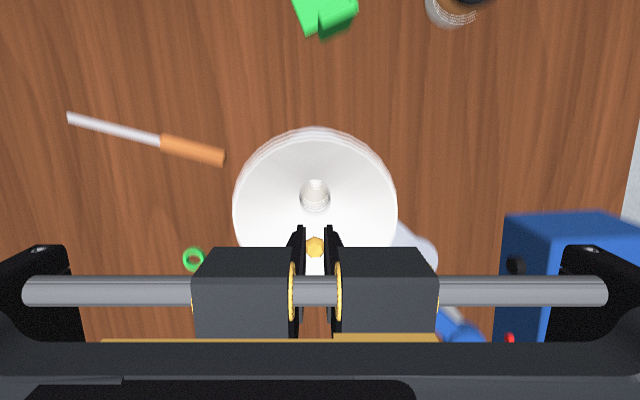

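The nugget is in the grip at (315,247), over the funnel whose bore is at (315,195). I'll lower and release it.

Call:
arm_command --delta_pos '[[0,0,-0.07],[0,0,-0.14],[0,0,-0.2],[0,0,-0.2],[0,0,-0.2]]' --delta_rot '[[0,0,0],[0,0,0],[0,0,0],[0,0,0],[0,0,0]]' --claw '[1,1,1,1,1]'

```text
t: 22.22
eef_pos: [567.0, -53.9, 177.6]
tcp_rot: [-3.14, -0.0, 1.519]
ft_force: [0.1, 0.7, 0.9]
opening: 0.102
grip_force: 30.0
```

Call:
arm_command --delta_pos '[[0,0,0],[0,0,0],[0,0,0],[0,0,0],[0,0,0]]' --delta_rot '[[0,0,0],[0,0,0],[0,0,0],[0,0,0],[0,0,0]]' --claw '[1,0.75,0.75,0.75,0.75]'

```text
t: 22.63
eef_pos: [567.4, -53.9, 178.4]
tcp_rot: [3.141, 0.0, 1.519]
ft_force: [-0.3, -0.3, -0.2]
opening: 0.245
grip_force: 0.0
```

Call:
arm_command --delta_pos '[[0,0,0.08],[0,0,0.16],[0,0,0.24],[0,0,0.32],[0,0,0.32]]' --delta_rot '[[0,0,0],[0,0,0],[0,0,0],[0,0,0],[0,0,0]]' --claw '[0.6,0.6,0.6,0.6,0.6]'

```text
t: 23.05
eef_pos: [568.4, -54.1, 261.8]
tcp_rot: [3.136, 0.001, 1.519]
ft_force: [-0.9, -0.7, 0.4]
opening: 0.399
grip_force: 0.0
```

```bash
python3 - <<'E'
from h import *
im=snap('wrist','w7.png');t=snap('top','t7.png');s=state();print(s['eef_pos'])
for n,i in(('w',im[100:300,200:440]),('t',t[130:230,340:460])):
    h=cv2.cvtColor(i,cv2.COLOR_RGB2HSV);m=cv2.inRange(h,(15,110,110),(30,255,255));k,l,st,ce=cv2.connectedComponentsWithStats(m)
    print(n,[(st[j].tolist()) for j in range(1,k) if st[j,4]>4])
t=cv2.imread('pics/t4.png')
# scoop pose refined: grip top blob & pan
i=cv2.imread('pics/t3.png')
h=cv2.cvtColor(i,cv2.COLOR_BGR2HSV);m=cv2.inRange(h,(8,50,150),(30,190,255))[140:162,222:256];k,l,st,ce=cv2.connectedComponentsWithStats(m);print([(st[j].tolist(),(ce[j]+[222,140]).tolist()) for j in range(1,k)])
o=cv2.resize(i[135:210,215:270],(550,750)[:2],interpolation=cv2.INTER_CUBIC);cv2.imwrite('pics/sc.png',o[:600])
E
```

```text
[567.26621015 -53.96611089 258.29911949]
w [[0, 41, 6, 6, 12], [31, 162, 15, 28, 198], [184, 162, 15, 38, 242], [30, 189, 1, 7, 7], [33, 191, 4, 9, 22], [199, 191, 1, 6, 6]]
t []
[([8, 8, 15, 6, 82], [236.65853658536585, 150.7439024390244]), ([7, 20, 1, 1, 1], [229.0, 160.0])]
```

View pics/sc.png

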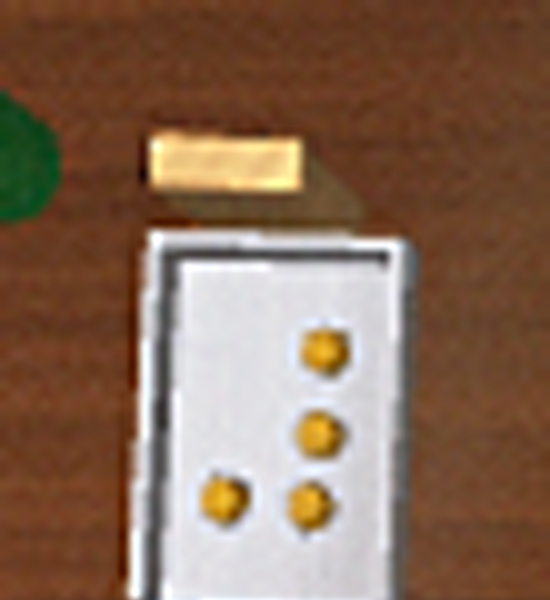

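No brass is left in the funnel, so the nugget went through. The crop shows the scoop grip centred at top pixel (237,151), with 4 nuggets in the pan. I'll go to the grip.

Call:
arm_command --delta_pos '[[0.033,0.133,0],[0.066,0.266,0],[0.099,0.4,0],[0.132,0.53,0],[0.1655,0.664,0]]' --delta_rot '[[0,0,0],[0,0,0],[0,0,0],[0,0,0],[0,0,0]]' --claw '[0,0,0,0,0]'

```text
t: 23.57
eef_pos: [608.4, 113.5, 256.5]
tcp_rot: [-3.14, 0.0, 1.519]
ft_force: [0.5, -0.0, 0.8]
opening: 0.696
grip_force: 0.0
```

Call:
arm_command --delta_pos '[[0.033,0.133,0],[0.066,0.266,0],[0.099,0.4,0],[0.132,0.53,0],[0.1655,0.664,0]]' --delta_rot '[[0,0,0],[0,0,0],[0,0,0],[0,0,0],[0,0,0]]' --claw '[0,0,0,0,0]'

```text
t: 23.98
eef_pos: [649.8, 279.6, 256.2]
tcp_rot: [-3.14, 0.001, 1.519]
ft_force: [0.4, 0.3, 0.4]
opening: 0.99
grip_force: 0.0
```

Call:
arm_command --delta_pos '[[0,0,0],[0,0,-0.1],[0,0,-0.2],[0,0,-0.32],[0,0,-0.4]]' --delta_rot '[[0,0,0.01],[0,0,0.01],[0,0,0.01],[0,0,0.01],[0,0,0.01]]' --claw '[0,0,0,0,0]'

```text
t: 24.4
eef_pos: [648.6, 277.5, 153.8]
tcp_rot: [-3.138, 0.002, 1.535]
ft_force: [-0.0, -0.2, -0.1]
opening: 0.997
grip_force: 0.0
```

```bash
python3 - <<'E'
from h import *
c=calibration('wrist');s=state();print(s['eef_pos'],s['tcp_rot'],proj('wrist',(650,277.7,78),c))
im=snap('wrist','w8.png')
h=cv2.cvtColor(im,cv2.COLOR_RGB2HSV);m=cv2.inRange(h,(8,50,150),(30,190,255));k,l,st,ce=cv2.connectedComponentsWithStats(m)
for j in range(1,k):
    if st[j,4]>60: print(st[j],ce[j],ray('wrist',ce[j],78,c))
E
```

```text
[648.61050003 277.51444929 153.78965884] [-3.13768076e+00  1.53178124e-03  1.53494348e+00] [316.8938149  203.83565549]
[  101     0    99   274 11232] [150.72676282 136.62063746] [530.32628569 332.91020389  78.        ]
[  191     0   120   216 12314] [247.13448108  85.00113692] [603.91957883 366.20643586  78.        ]
[320   0   5  50 128] [321.3828125  25.984375 ] [657.07633684 402.02977861  78.        ]
[ 361    0   38  274 4773] [379.36517913 126.81227739] [697.03430202 334.22220197  78.        ]
[487   0  22  88 866] [498.19399538  47.05889145] [776.88030141 384.71830601  78.        ]
[586   4  24  81 527] [597.87476281  48.92220114] [844.62426835 381.15569741  78.        ]
[398  15  18 105 525] [405.02857143  69.93333333] [714.15048527 372.28608815  78.        ]
[167  19  37 152 856] [183.91471963  96.35981308] [558.46670924 360.14173465  78.        ]
[604  21  25  63 661] [616.53555219  59.92133132] [858.66903212 373.67850274  78.        ]
[ 96  27  13  48 156] [101.68589744  53.48076923] [505.80132244 390.20627834  78.        ]
[334  38   8  53 186] [338.10752688  66.75806452
[... 1442 characters left out ...]
2653 192.7755102 ] [610.20364573 287.82408719  78.        ]
[280 188  11  11  96] [284.59375 192.90625] [625.66340478 287.20435004  78.        ]
[ 231  217   78   58 2742] [265.47191831 241.86761488] [608.14430139 247.57595676  78.        ]
[224 227   8  46  62] [228.75806452 249.74193548] [578.26651488 241.76924188  78.        ]
[111 262  21  59 334] [117.64670659 292.28143713] [481.89478563 206.56717957  78.        ]
[496 262  23  59 396] [509.58080808 295.29292929] [807.04872337 193.39844841  78.        ]
[185 307  36  35 671] [204.97168405 326.76154993] [550.59881309 171.16792651  78.        ]
[ 285  307  322   35 3210] [419.69937695 330.51806854] [734.32637576 161.69197981  78.        ]
```

View pics/w8.png

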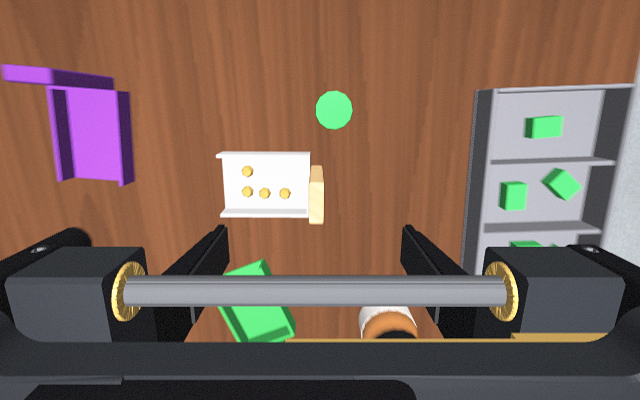

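Call:
arm_command --delta_pos '[[0,0.008,-0.14],[0,0.008,-0.28],[0,0.008,-0.38],[0,0.008,-0.44],[0,0.008,-0.468]]' --delta_rot '[[0,0,0],[0,0,0],[0,0,0],[0,0,0],[0,0,0]]' --claw '[0,0,0,0,0]'

```text
t: 24.87
eef_pos: [648.8, 279.4, 37.9]
tcp_rot: [-3.138, 0.002, 1.535]
ft_force: [-0.1, -0.7, 0.7]
opening: 1.001
grip_force: 0.0
```

Call:
arm_command --delta_pos '[[0,0,0],[0,0,0],[0,0,0],[0,0,0],[0,0,0]]' --delta_rot '[[0,0,0],[0,0,0],[0,0,0],[0,0,0],[0,0,0]]' --claw '[1,1,1,1,1]'

```text
t: 25.28
eef_pos: [650.4, 280.2, 42.2]
tcp_rot: [3.14, -0.001, 1.535]
ft_force: [0.4, -0.4, -0.8]
opening: 0.707
grip_force: 0.0
```

Call:
arm_command --delta_pos '[[0,0,0],[0,0,0],[0,0,0],[0,0,0],[0,0,0]]' --delta_rot '[[0,0,0],[0,0,0],[0,0,0],[0,0,0],[0,0,0]]' --claw '[1,1,1,1,1]'

```text
t: 25.7
eef_pos: [650.0, 280.0, 40.9]
tcp_rot: [3.142, 0.0, 1.535]
ft_force: [0.6, -0.6, 0.4]
opening: 0.355
grip_force: 0.0
```

Call:
arm_command --delta_pos '[[0,0,0],[0,0,0],[0,0,0],[0,0,0],[0,0,0]]' --delta_rot '[[0,0,0],[0,0,0],[0,0,0],[0,0,0],[0,0,0]]' --claw '[1,1,1,1,1]'

```text
t: 26.12
eef_pos: [650.0, 280.1, 40.9]
tcp_rot: [-3.142, 0.0, 1.535]
ft_force: [-0.2, -0.3, -0.1]
opening: 0.127
grip_force: 30.0
```

Call:
arm_command --delta_pos '[[0,0,0.03],[0,0,0.08],[0,0,0.14],[0,0,0.2],[0,0,0.25]]' --delta_rot '[[0,0,0],[0,0,0],[0,0,0],[0,0,0],[0,0,0]]' --claw '[1,1,1,1,1]'

```text
t: 26.53
eef_pos: [650.3, 280.2, 105.6]
tcp_rot: [3.14, -0.0, 1.535]
ft_force: [0.7, -0.4, -2.1]
opening: 0.123
grip_force: 30.0
```

Call:
arm_command --delta_pos '[[0.01,0,0.06],[0.02,0,0.12],[0.03,0,0.18],[0.04,0,0.24],[0.05,0,0.3]]' --delta_rot '[[0,0,0],[0,0,0],[0,0,0],[0,0,0],[0,0,0]]' --claw '[1,1,1,1,1]'

```text
t: 26.95
eef_pos: [662.5, 280.0, 180.2]
tcp_rot: [3.141, -0.0, 1.535]
ft_force: [0.0, 1.1, -2.2]
opening: 0.126
grip_force: 30.0
```

Call:
arm_command --delta_pos '[[0.01,0,0.06],[0.02,-0.03,0.12],[0.03,-0.08,0.18],[0.04,-0.14,0.23],[0.05,-0.22,0.25]]' --delta_rot '[[0,0,0],[0,0,0],[0,0,0],[0,0,0],[0,0,0]]' --claw '[1,1,1,1,1]'

```text
t: 27.37
eef_pos: [675.3, 224.9, 243.8]
tcp_rot: [3.139, -0.001, 1.536]
ft_force: [-0.3, 0.1, -2.9]
opening: 0.124
grip_force: 30.0
```

Call:
arm_command --delta_pos '[[0.004,-0.1,0],[0.008,-0.2,0],[0.012,-0.3,0],[0.016,-0.4,0],[0.016,-0.5,0]]' --delta_rot '[[0,0,0],[0,0,0],[0,0,0],[0,0,0],[0,0,0]]' --claw '[1,1,1,1,1]'

```text
t: 27.78
eef_pos: [678.8, 98.2, 241.7]
tcp_rot: [3.141, 0.0, 1.534]
ft_force: [0.3, 0.9, -1.6]
opening: 0.123
grip_force: 30.0
```

Call:
arm_command --delta_pos '[[0,-0.1,0],[0,-0.2,0],[0,-0.3,0],[0,-0.39,0],[0,-0.47,0]]' --delta_rot '[[0,0,0],[0,0,0],[0,0,0],[0,0,0],[0,0,0]]' --claw '[1,1,1,1,1]'

```text
t: 28.2
eef_pos: [678.6, -19.7, 241.7]
tcp_rot: [3.141, 0.0, 1.534]
ft_force: [1.3, 0.0, -1.8]
opening: 0.121
grip_force: 30.0
```

Call:
arm_command --delta_pos '[[0,-0.06,0],[0,-0.11,0],[0,-0.14,0],[0,-0.155,0],[0,-0.156,0]]' --delta_rot '[[0,0,0],[0,0,0],[0,0,0],[0,0,0],[0,0,0]]' --claw '[1,1,1,1,1]'

```text
t: 28.62
eef_pos: [679.0, -56.8, 241.0]
tcp_rot: [3.142, -0.0, 1.534]
ft_force: [0.5, 0.0, -2.3]
opening: 0.126
grip_force: 30.0
```

```bash
python3 - <<'E'
from h import *
s=state();print(s['eef_pos'],s['tcp_rot'],s['joints'])
t=snap('top','t9.png');w=snap('wrist','w9.png')
W=np.zeros((400,800,3),np.uint8);W[:,:400]=cv2.resize(t[110:240,330:460],(400,400))[:,:,::-1];W[:,400:]=cv2.resize(w,(400,400))[:,:,::-1]
cv2.imwrite('pics/c9.png',W)
E
```

```text
[678.98439257 -56.76416627 240.96477752] [ 3.14152242e+00 -3.93570257e-05  1.53439725e+00] [-1.80298021e-01  5.52239973e-01  1.37401572e+00  5.22917356e-05
  1.21527310e+00 -1.43917142e-01]
```

View pics/c9.png

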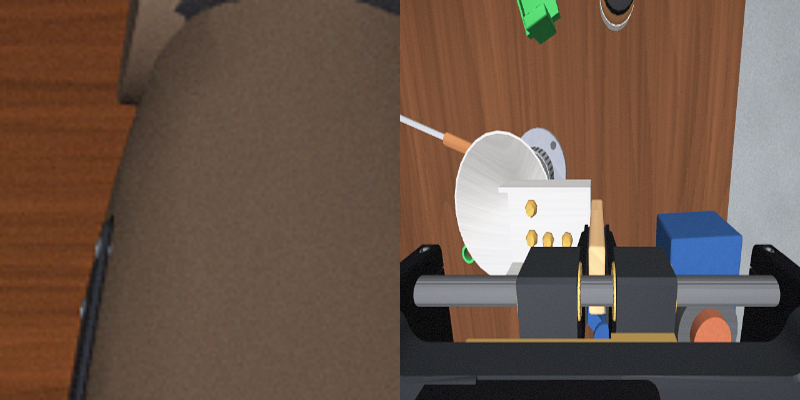

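The wrist view shows all 4 nuggets in the pan, with the lip over the funnel. I'll tilt gradually.

Call:
arm_command --delta_pos '[[-0.01,0,0.01],[-0.025,0,0.02],[-0.045,0,0.03],[-0.068,0,0.042],[-0.094,0,0.052]]' --delta_rot '[[0,-0.053,0],[0,-0.107,0],[0,-0.16,0],[0,-0.213,0],[0,-0.267,0]]' --claw '[1,1,1,1,1]'

```text
t: 29.13
eef_pos: [655.2, -55.5, 254.6]
tcp_rot: [2.718, -0.014, 1.539]
ft_force: [1.4, 0.2, -2.3]
opening: 0.125
grip_force: 30.0
```

Call:
arm_command --delta_pos '[[-0.008,0,0.008],[-0.016,0,0.015],[-0.025,0,0.022],[-0.034,0,0.029],[-0.042,0,0.036]]' --delta_rot '[[0,-0.018,0],[0,-0.036,0],[0,-0.053,0],[0,-0.071,0],[0,-0.089,0]]' --claw '[1,1,1,1,1]'

```text
t: 29.55
eef_pos: [644.8, -55.4, 263.2]
tcp_rot: [2.581, -0.019, 1.541]
ft_force: [0.1, 0.4, -1.5]
opening: 0.125
grip_force: 30.0
```

Call:
arm_command --delta_pos '[[0,0,0],[0,0,0],[0,0,0],[0,0,0],[0,0,0]]' --delta_rot '[[0,0,0],[0,0,0],[0,0,0],[0,0,0],[0,0,0]]' --claw '[1,1,1,1,1]'

```text
t: 29.97
eef_pos: [645.3, -56.3, 262.9]
tcp_rot: [2.583, -0.019, 1.54]
ft_force: [0.2, -0.2, -1.9]
opening: 0.125
grip_force: 30.0
```

```bash
cat > look.py <<'E'
from h import *
import sys
s=state();print(s['eef_pos'],s['tcp_rot'],s['joints'].round(2))
n=sys.argv[1];w=snap('wrist',f'w{n}.png');d=snap('side',f's{n}.png')
W=np.zeros((400,800,3),np.uint8);W[:,:400]=cv2.resize(w,(400,400))[:,:,::-1];W[:,400:]=cv2.resize(d[140:300,290:450],(400,400))[:,:,::-1]
cv2.imwrite(f'pics/c{n}.png',W)
E
python3 look.py 10
```

```text
[645.25704469 -56.31447409 262.87740979] [ 2.58292584 -0.01915328  1.54047818] [-0.24  0.31  1.84  0.29  0.46 -0.43]
```

View pics/c10.png

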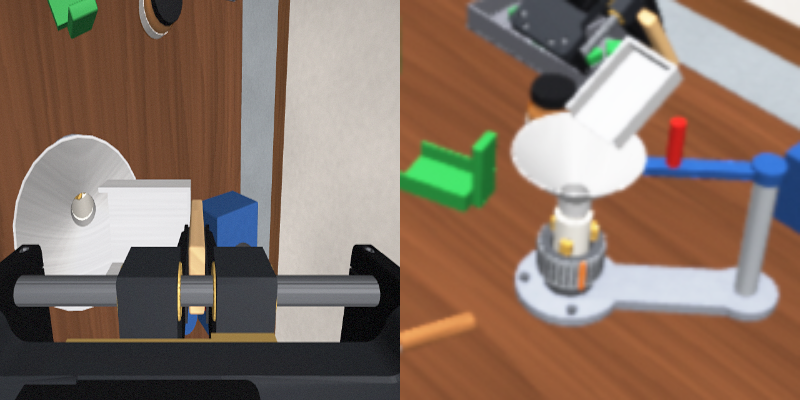

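The pan is now empty, with no nuggets outside. There is some brass in the bore at wrist (133,197), so I'll check whether it is jammed after levelling the scoop and moving aside.

```bash
python3 - <<'E'
from h import *
a=cv2.imread('pics/w10.png')[165:235,95:175];b=cv2.imread('pics/s10.png')[200:270,330:410]
cv2.imwrite('pics/c11.png',np.hstack([cv2.resize(x,(400,350),interpolation=cv2.INTER_CUBIC) for x in(a,b)]))
c=calibration('wrist')
for z in(20,60,99,105,120,140):print(z,proj('wrist',(567,-55,z),c).round(1))
E
```

```text
20 [125.8 185.2]
60 [128.5 192.7]
99 [131.7 201.7]
105 [132.3 203.3]
120 [133.8 207.5]
140 [136.  213.7]
```

View pics/c11.png

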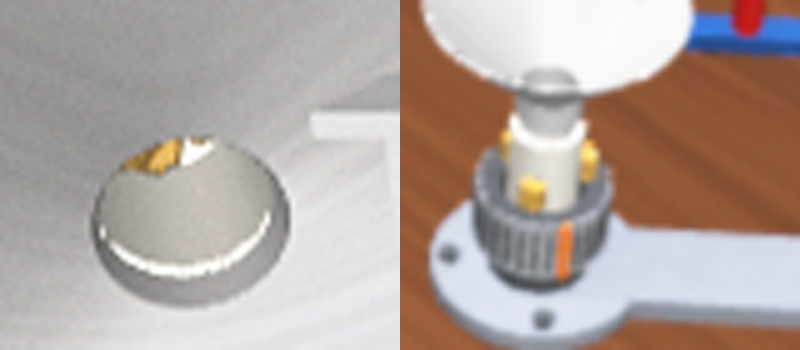

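Call:
arm_command --delta_pos '[[0.03,0,0],[0.06,0,-0.01],[0.09,0,-0.02],[0.115,0,-0.035],[0.136,0,-0.05]]' --delta_rot '[[0,0.0712,0],[0,0.1424,0],[0,0.2136,0],[0,0.285,0],[0,0.356,0]]' --claw '[1,1,1,1,1]'

```text
t: 30.48
eef_pos: [679.6, -56.6, 251.3]
tcp_rot: [-3.138, 0.001, 1.534]
ft_force: [0.9, 0.2, -1.2]
opening: 0.121
grip_force: 30.0
```

Call:
arm_command --delta_pos '[[-0.01,0.1,0],[-0.02,0.235,0],[-0.035,0.38,0],[-0.047,0.53,0],[-0.058,0.673,0]]' --delta_rot '[[0,0,0],[0,0,0],[0,0,0],[0,0,0],[0,0,0]]' --claw '[1,1,1,1,1]'

```text
t: 30.9
eef_pos: [664.4, 113.4, 250.2]
tcp_rot: [3.142, 0.0, 1.534]
ft_force: [1.4, -0.7, -1.7]
opening: 0.122
grip_force: 30.0
```

Call:
arm_command --delta_pos '[[-0.01,0.14,0],[-0.02,0.28,0],[-0.035,0.42,0],[-0.047,0.56,0],[-0.058,0.673,0]]' --delta_rot '[[0,0,0],[0,0,0],[0,0,0],[0,0,0],[0,0,0]]' --claw '[1,1,1,1,1]'

```text
t: 31.32
eef_pos: [649.6, 282.6, 250.2]
tcp_rot: [3.141, -0.0, 1.535]
ft_force: [0.1, 0.4, -2.0]
opening: 0.128
grip_force: 30.0
```

Call:
arm_command --delta_pos '[[0,0,-0.1],[0,0,-0.24],[0,0,-0.38],[0,0,-0.5],[0,0,-0.6]]' --delta_rot '[[0,0,0],[0,0,0],[0,0,0],[0,0,0],[0,0,0]]' --claw '[1,1,1,1,1]'

```text
t: 31.73
eef_pos: [649.4, 280.0, 97.8]
tcp_rot: [-3.14, 0.001, 1.535]
ft_force: [0.4, -0.0, -2.2]
opening: 0.125
grip_force: 30.0
```

```bash
python3 - <<'E'
from h import *
s=state();print(s['eef_pos'],s['tcp_rot'],s['joints'].round(2))
t=snap('top','t12.png');d=snap('side','s12.png')
h=cv2.cvtColor(t,cv2.COLOR_RGB2HSV);m=cv2.inRange(h,(15,110,120),(30,255,255))
k,l,st,ce=cv2.connectedComponentsWithStats(m)
for j in range(1,k):
    p=ray('top',ce[j],7)
    if 4<st[j,4]<260 and 150<p[0]<760 and -450<p[1]<460: print(st[j,4],ce[j].round(1),p.round(1))
E
```

```text
[649.44093878 279.9713162   97.75090486] [-3.14009918e+00  7.30017939e-04  1.53475462e+00] [ 0.31  0.72  1.44 -0.    0.98  0.35]
9 [299.6 130.1] [711.2 144.8   7. ]
6 [306.5 132.5] [705.2 128.4   7. ]
22 [389.3 185.9] [575.4 -62.7   7. ]
5 [378.6 239. ] [453.2 -35.    7. ]
98 [370.6 254.6] [418. -16.   7.]
```

Call:
arm_command --delta_pos '[[0,0,-0.08],[0,0,-0.15],[0,0,-0.2],[0,0,-0.225],[0,0,-0.235]]' --delta_rot '[[0,0,0],[0,0,0],[0,0,0],[0,0,0],[0,0,0]]' --claw '[1,1,1,1,1]'

```text
t: 32.25
eef_pos: [650.2, 280.1, 41.6]
tcp_rot: [-3.142, 0.0, 1.535]
ft_force: [-0.5, 0.1, -1.6]
opening: 0.13
grip_force: 30.0
```

Call:
arm_command --delta_pos '[[0,0,0],[0,0,0],[0,0,0],[0,0,0],[0,0,0]]' --delta_rot '[[0,0,0],[0,0,0],[0,0,0],[0,0,0],[0,0,0]]' --claw '[1,1,0,0,0]'

```text
t: 32.67
eef_pos: [650.3, 280.2, 42.5]
tcp_rot: [3.14, -0.0, 1.535]
ft_force: [-0.2, -0.4, -0.7]
opening: 0.277
grip_force: 0.0
```

Call:
arm_command --delta_pos '[[0,0,0],[0,0,0],[0,0,0.1],[0,0,0.25],[0,0,0.4]]' --delta_rot '[[0,0,0],[0,0,0],[0,0,0],[0,0,0],[0,0,0]]' --claw '[0,0,0,0,0]'

```text
t: 33.08
eef_pos: [649.4, 279.9, 141.9]
tcp_rot: [-3.139, 0.001, 1.535]
ft_force: [1.2, 0.1, 0.3]
opening: 0.628
grip_force: 0.0
```

Call:
arm_command --delta_pos '[[0,0,0.16],[0,0,0.32],[-0.04,-0.15,0.44],[-0.08,-0.3,0.44],[-0.12,-0.45,0.44]]' --delta_rot '[[0,0,0],[0,0,0],[0,0,0],[0,0,0],[0,0,0]]' --claw '[0,0,0,0,0]'

```text
t: 33.5
eef_pos: [620.0, 167.4, 254.1]
tcp_rot: [3.137, -0.001, 1.537]
ft_force: [1.0, -0.8, -0.5]
opening: 0.969
grip_force: 0.0
```

Call:
arm_command --delta_pos '[[-0.03,-0.15,0],[-0.06,-0.3,0],[-0.09,-0.45,0],[-0.12,-0.6,0],[-0.15,-0.65,0]]' --delta_rot '[[0,0,0],[0,0,0],[0,0,0],[0,0,0],[0,0,0]]' --claw '[0,0,0,0,0]'

```text
t: 33.92
eef_pos: [582.0, 1.5, 251.9]
tcp_rot: [3.141, 0.001, 1.532]
ft_force: [0.0, 0.1, 0.8]
opening: 0.999
grip_force: 0.0
```

Call:
arm_command --delta_pos '[[-0.03,-0.1,0],[-0.06,-0.2,0],[-0.06,-0.3,0],[-0.06,-0.4,0],[-0.06,-0.45,0]]' --delta_rot '[[0,0,0],[0,0,0],[0,0,0],[0,0,0],[0,0,0]]' --claw '[0,0,0,0,0]'

```text
t: 34.33
eef_pos: [567.5, -109.0, 251.9]
tcp_rot: [3.141, 0.0, 1.534]
ft_force: [-0.1, 0.1, -0.1]
opening: 1.001
grip_force: 0.0
```

```bash
python3 - <<'E'
from h import *
c=calibration('wrist');s=state();print(s['eef_pos'],s['tcp_rot'],s['joints'].round(2))
for z in(20,60,99,105,170):print(z,proj('wrist',(567,-55,z),c).round(1),proj('top',(567,-55,z)).round(1))
w=snap('wrist','w13.png');t=cv2.imread('pics/t12.png')
u,v=proj('wrist',(567,-55,105),c).astype(int)
a=w[max(v-50,0):v+50,u-50:u+50,::-1]
t2=snap('top','t13.png')[:,:,::-1]
cv2.imwrite('pics/c13.png',np.hstack([cv2.resize(x,(400,400),interpolation=cv2.INTER_CUBIC) for x in(a,t[160:210,360:410])]))
i=t2[130:215,205:275]; h=cv2.cvtColor(i.astype(np.uint8),cv2.COLOR_BGR2HSV);m=cv2.inRange(h,(0,0,120),(180,60,255));cn=max(cv2.findContours(m,0,1)[0],key=cv2.contourArea);print(cv2.minAreaRect(cn))
E
```

```text
[ 567.4755668  -109.02715339  251.86048394] [3.14109246e+00 3.57798392e-04 1.53352760e+00] [-0.3   0.39  1.63 -0.    1.12 -0.27]
20 [312.6 122.8] [386.7 188.8]
60 [312.4 124.6] [388.8 186.7]
99 [312.1 126.8] [391.1 184.5]
105 [312.1 127.2] [391.4 184.1]
170 [311.5 132.4] [395.6 179.9]
((36.323482513427734, 46.412940979003906), (26.259002685546875, 37.889705657958984), 2.290609836578369)
```

View pics/c13.png

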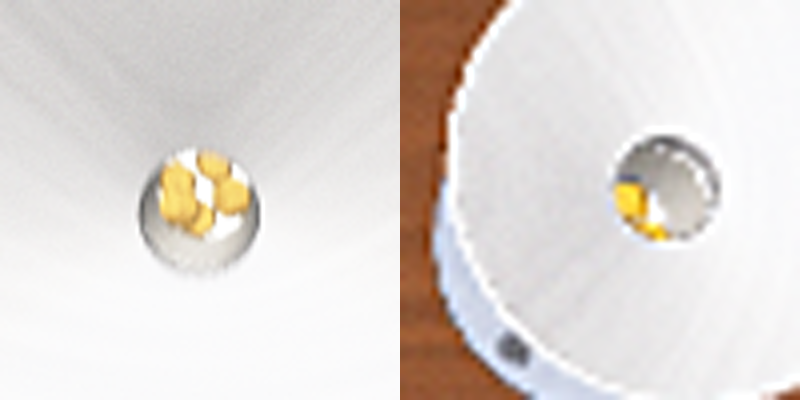

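The bore view shows the brass nuggets, about 5, lying at the bottom of the crucible, and none are left in the funnel or on the bench. I'll grip the peg to swing the funnel back.

Call:
arm_command --delta_pos '[[0.12,-0.015,0],[0.239,-0.03,0],[0.239,-0.03,0],[0.239,-0.03,-0.08],[0.239,-0.03,-0.16]]' --delta_rot '[[0,0,0],[0,0,0],[0,0,0],[0,0,0],[0,0,0]]' --claw '[0.4,0.4,0.4,0.4,0.4]'

```text
t: 34.85
eef_pos: [627.9, -113.1, 211.6]
tcp_rot: [3.14, 0.0, 1.536]
ft_force: [0.3, 1.1, -0.4]
opening: 0.705
grip_force: 0.0
```

```bash
python3 - <<'E'
from h import *
c=calibration('wrist');s=state();print(s['eef_pos'],s['opening'])
im=snap('wrist','w14.png')
h=cv2.cvtColor(im,cv2.COLOR_RGB2HSV);m=cv2.inRange(h,(0,150,90),(7,255,255))
k,l,st,ce=cv2.connectedComponentsWithStats(m)
for i in range(1,k):
    if st[i,4]>20: print(st[i],ce[i],ray('wrist',ce[i],190,c))
print(proj('wrist',(627.2,-115.2,210),c))
p=np.array([687.2,-175.4]);f=lambda a:p+85.3*np.array([np.cos(np.radians(a)),np.sin(np.radians(a))])
A=np.linspace(135,221,16)
for k in range(3):
    b=f(A[5*k]);print([np.round((f(A[5*k+i])-b)/250,3).tolist() for i in range(1,6)])
E
```

```text
[ 627.87980288 -113.11563752  211.64273715] 0.7052468523695564
[300 211  24  47 910] [311.44065934 234.64395604] [ 625.73488249 -116.51459166  190.        ]
[313.71313762 245.72033897]
[[-0.023, -0.025], [-0.043, -0.053], [-0.061, -0.082], [-0.075, -0.113], [-0.086, -0.145]]
[[-0.008, -0.033], [-0.013, -0.067], [-0.014, -0.101], [-0.012, -0.135], [-0.006, -0.169]]
[[0.009, -0.033], [0.021, -0.065], [0.036, -0.095], [0.055, -0.124], [0.076, -0.151]]
```

Call:
arm_command --delta_pos '[[0,-0.003,-0.05],[0,-0.003,-0.1],[0,-0.003,-0.136],[0,-0.003,-0.136],[0,-0.003,-0.136]]' --delta_rot '[[0,0,0],[0,0,0],[0,0,0],[0,0,0],[0,0,0]]' --claw '[0.5,0.5,0.5,1,1]'

```text
t: 35.32
eef_pos: [627.3, -114.8, 177.9]
tcp_rot: [-3.141, -0.0, 1.535]
ft_force: [-0.8, -0.7, -0.1]
opening: 0.411
grip_force: 0.0
```

Call:
arm_command --delta_pos '[[0,0,0],[0,0,0],[0,0,0],[0,0,0],[0,0,0]]' --delta_rot '[[0,0,0],[0,0,0],[0,0,0],[0,0,0],[0,0,0]]' --claw '[1,1,1,1,1]'

```text
t: 35.73
eef_pos: [626.4, -115.4, 178.1]
tcp_rot: [-3.14, -0.0, 1.535]
ft_force: [-6.3, -0.6, 3.5]
opening: 0.143
grip_force: 30.0
```

Call:
arm_command --delta_pos '[[0,0,0],[0,0,0],[0,0,0],[0,0,0],[0,0,0]]' --delta_rot '[[0,0,0],[0,0,0],[0,0,0],[0,0,0],[0,0,0]]' --claw '[1,1,1,1,1]'

```text
t: 36.15
eef_pos: [626.4, -115.4, 178.1]
tcp_rot: [-3.14, -0.0, 1.535]
ft_force: [-5.7, 0.1, 4.3]
opening: 0.142
grip_force: 30.0
```

Call:
arm_command --delta_pos '[[-0.023,-0.025,0],[-0.043,-0.053,0],[-0.061,-0.082,0],[-0.075,-0.113,0],[-0.086,-0.145,0]]' --delta_rot '[[0,0,0.064],[0,0,0.128],[0,0,0.192],[0,0,0.256],[0,0,0.32]]' --claw '[1,1,1,1,1]'

```text
t: 36.57
eef_pos: [604.6, -151.3, 178.1]
tcp_rot: [-3.14, -0.002, 2.042]
ft_force: [-6.0, 2.5, 4.8]
opening: 0.144
grip_force: 30.0
```

Call:
arm_command --delta_pos '[[-0.008,-0.033,0],[-0.013,-0.067,0],[-0.014,-0.101,0],[-0.012,-0.135,0],[-0.006,-0.169,0]]' --delta_rot '[[0,0,0.064],[0,0,0.128],[0,0,0.192],[0,0,0.256],[0,0,0.32]]' --claw '[1,1,1,1,1]'

```text
t: 36.98
eef_pos: [602.8, -194.1, 178.1]
tcp_rot: [-3.14, -0.003, 2.545]
ft_force: [-7.6, -0.3, 5.0]
opening: 0.142
grip_force: 30.0
```

Call:
arm_command --delta_pos '[[0.009,-0.033,0],[0.021,-0.065,0],[0.036,-0.095,0],[0.055,-0.124,0],[0.076,-0.151,0]]' --delta_rot '[[0,0,0.064],[0,0,0.128],[0,0,0.192],[0,0,0.256],[0,0,0.32]]' --claw '[1,1,1,1,1]'

```text
t: 37.4
eef_pos: [622.3, -232.6, 178.1]
tcp_rot: [-3.141, -0.002, 3.047]
ft_force: [-4.7, -0.8, 2.9]
opening: 0.14
grip_force: 30.0
```

Call:
arm_command --delta_pos '[[0,0,0],[0,0,0],[0.009,-0.008,0],[0.018,-0.015,0],[0.018,-0.015,0]]' --delta_rot '[[0,0,0],[0,0,0],[0,0,0],[0,0,0],[0,0,0]]' --claw '[1,1,1,1,1]'

```text
t: 37.82
eef_pos: [626.4, -235.7, 178.0]
tcp_rot: [3.141, -0.003, 3.042]
ft_force: [-10.0, -0.6, 5.1]
opening: 0.142
grip_force: 30.0
```

Fully parked. I'll release, lift away and check.

Call:
arm_command --delta_pos '[[0,0,0],[0,0,0],[0,0,0],[0,0,0],[0,0,0]]' --delta_rot '[[0,0,0],[0,0,0],[0,0,0],[0,0,0],[0,0,0]]' --claw '[0.5,0.5,0.5,0.5,0.5]'

```text
t: 38.23
eef_pos: [627.9, -235.3, 177.7]
tcp_rot: [3.141, 0.0, 3.043]
ft_force: [-0.1, 1.0, 0.4]
opening: 0.431
grip_force: 0.0
```

Call:
arm_command --delta_pos '[[0,0,0.08],[0,0,0.18],[0,0,0.28],[0,0,0.4],[0,0,0.5]]' --delta_rot '[[0,0,0],[0,0,0],[0,0,0],[0,0,0],[0,0,0]]' --claw '[0.5,0.5,0.5,0.5,0.5]'

```text
t: 38.65
eef_pos: [627.9, -235.3, 304.6]
tcp_rot: [-3.141, 0.001, 3.043]
ft_force: [-0.5, -0.3, -0.4]
opening: 0.503
grip_force: 0.0
```

Call:
arm_command --delta_pos '[[-0.05,0.13,0],[-0.1,0.26,0],[-0.14,0.39,0],[-0.14,0.5,0],[-0.14,0.6,0]]' --delta_rot '[[0,0,0],[0,0,0],[0,0,0],[0,0,0],[0,0,0]]' --claw '[0.5,0.5,0.5,0.5,0.5]'

```text
t: 39.07
eef_pos: [592.2, -83.7, 303.2]
tcp_rot: [3.141, 0.001, 3.043]
ft_force: [0.4, -0.7, -0.1]
opening: 0.501
grip_force: 0.0
```

Call:
arm_command --delta_pos '[[0,0,0],[0,0,0],[0,0,0],[0,0,0],[0,0,0]]' --delta_rot '[[0,0,0],[0,0,0],[0,0,0],[0,0,0],[0,0,0]]' --claw '[0.5,0.5,0.5,0.5,0.5]'

```text
t: 39.48
eef_pos: [592.9, -86.4, 302.4]
tcp_rot: [3.142, -0.0, 3.041]
ft_force: [-0.3, 0.1, 0.5]
opening: 0.5
grip_force: 0.0
```

```bash
python3 - <<'E'
from h import *
c=calibration('wrist');s=state();print(s['eef_pos'],s['ft_force'])
w=snap('wrist','w15.png');d=snap('side','s15.png')
u,v=proj('wrist',(567,-55,99),c).astype(int);print(u,v)
a=w[max(v-50,0):v+50,max(u-50,0):u+50,::-1]
cv2.imwrite('pics/c15.png',np.hstack([cv2.resize(a,(360,360),interpolation=cv2.INTER_CUBIC),cv2.resize(d[100:320,200:480,::-1],(440,360))]))
E
```

```text
[592.8895372  -86.37160308 302.41879775] [-0.26448275  0.10578866  0.51198581]
340 147
```

View pics/c15.png

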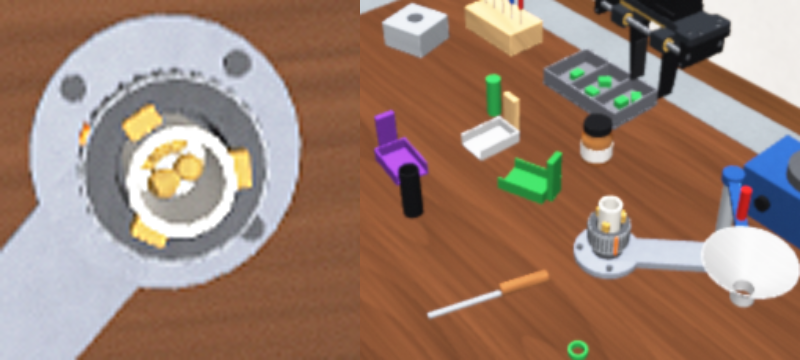

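The final view shows the crucible clamped with the nuggets inside, the scoop upright and empty, the funnel parked, and the file, jar and wax pieces in place.

```bash
python3 -c "
from cell import *
print(job_done())"
```

```text
the job is handed in; nothing more can be done
None
```

I handed the job in, but `job_done()` returned no verdict. The last pictures show the crucible clamped with the nuggets inside (4 from the scoop and the 1 stray I found), the empty scoop upright on the bench, the funnel parked, and the wax pieces, file and jar in place.

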